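Move the inspection camera to the viewing stand and lock its ball coupler

TASK

Fully raise the red-knobbed handle of the camera's ball coupler, take the camera off its upright parking stud and lower it gently, without dropping it, onto the leaning ball stud of the viewing stand until the coupler sits flush on the collar, with the lens facing the red dish on that stand. Then press the handle fully down to lock the coupler, let go, and leave the timer, the jar and the white bottle where they are.

Things in the scene. Friction and masses are not known exactly. Their poses are not given: they have to be found in the camera images.
- camera: Loose grey inspection camera on an aluminium ball coupler, 95 mm high, 0.55 to 0.8 kg. Origin: centre of the coupler's flat underside; z up through the camera, lens along -x, handle at +x. Coupler: x -34 to +30, y +-28, z 0 to 50 mm, with a 35.5 mm square socket below, 40 mm deep. With the handle down a steel fork under the ball locks it: it can be neither lifted off a ball nor put on one.
- camera_grip (a point): Centre of the camera's grey body, at (0, 0, 75) mm in the camera's frame. The body is 56 (x) x 44 (y) x 45 (z) mm, from z 50 to 95; grip it across y.
- lens (a point): Centre of the lens front, at (-48, 0, 72) mm in the camera's frame; the black barrel is 36 mm wide, 20 mm long.
- handle (a joint): Coupler handle with a red knob, rad: 0 = fully down, locked, lying along the camera's +x; 1.1 = raised to its stop. Below about 0.95 the fork can still catch the ball. Stays where it is left (friction 0.035 N m, about 0.6 N at the knob). While raised, the fork (z 2 to 5 mm) sticks out to x = +58 mm below the handle.
- handle_hinge (a point): Hinge of the handle, at (38, 0, 22) mm in the camera's frame; its axis lies along the camera's y. The knob rises in an arc in the camera's x-z plane.
- handle_knob (a point): Centre of the red ball knob (22 mm) on the handle's end, 61 mm from the hinge; the arm between is 14 mm wide and 8 mm thick. Pinched across the camera's y, the knob turns easily in the fingers as the handle rises. There are 51 mm below the knob's underside at the start.
- park: Fixed upright parking stud on a grey 110 x 110 x 12 mm base; origin at the centre of its underside, z up. 72 mm collar, its flat face 40 mm above the origin; on it a 12 mm neck and a 32 mm ball, centre 20 mm and top 36 mm above the face. At the start the camera stands on it, locked, camera axes along the park's.
- stud: Fixed leaning ball stud of the viewing stand (white base 200 x 110 x 12 mm); collar and ball as on the parking stud. Origin: centre of the collar's flat face, 66 mm above the bench; z along the stud, leaning 0.56 rad (32 deg) toward its -x; y level. Properly seated, the camera's origin and axes lie on the stud's. With the handle up it rests there by itself.
- dish: Red dish, 62 mm wide, 15 mm high, fixed on the stand's base below the stud's -x side; origin under its centre.
- timer: Bench timer, bystander, 66 x 62 x 18 mm, origin under its centre.
- jar: Jar with red lid, bystander, 74 mm wide, 66 mm high, origin under its centre.
- white_bottle: Small white bottle, bystander, 43 mm wide, 81 mm high, origin under its centre.

How it is judged (in metres and radians):
On the way, in this order (a step that is already met when the one before it is completed fails the run):
1. the handle is raised (over 0.95 rad) while the camera still stands on the parking stud (value of joint handle above 0.95 rad and distance between camera and park below 0.055 m), for 0.2 s.
2. the camera sits on the leaning stud (within 6 mm) with the handle still raised (over 0.9 rad) (value of joint handle above 0.9 rad and distance between camera and stud below 0.006 m and angle between the z axis of camera and the z axis of stud, either way round below 0.12 rad), for 0.2 s.
3. the handle is pressed down (under 0.12 rad) with the camera on the stud (value of joint handle below 0.12 rad and distance between camera and stud below 0.008 m), for 0.1 s.
At the end, for the whole second after the job is handed in: The camera rests on the leaning stud, coupler flush on the collar (origin within 5 mm, axis within 5 degrees), lens toward the red dish (within about 25 degrees), handle fully down (under 0.12 rad), at rest and released (distance between camera and stud below 0.005 m and angle between the z axis of camera and the z axis of stud, either way round below 0.09 rad and x of lens in the frame of stud below -0.043 m and value of joint handle below 0.12 rad and linear speed of camera below 0.02 m/s); the robot touches nothing.
It fails at once if the camera is dropped or knocked: faster than 0.4 m/s while no finger holds it (linear speed of camera above 0.4 m/s and contact force between the fingers and camera below 0.1 N).
It fails at once if the timer is moved more than 25 mm (distance of timer from where it was at the start of the episode above 0.025 m).
It fails at once if the jar is moved more than 25 mm (distance of jar from where it was at the start of the episode above 0.025 m).
It fails at once if the white bottle is moved more than 25 mm (distance of white_bottle from where it was at the start of the episode above 0.025 m).
It also fails if it takes over 64 s, if anything falls off the work surface, if the arm or the gripper's body presses on something with over 40 N, if the wrist force passes 120 N, or if a joint passes its speed limit or range.

ROBOT

A 6-joint arm with a two-finger parallel gripper is mounted at the origin on a cart in front of the work surface, level with it; the furniture and walls round the work are solid. World frame = base frame: x ahead of the robot, y to its left, z up, the work surface at z = 0. Lengths are in mm, angles in degrees, forces in N, time in s.
With the tool pointing down it reaches from about 325 to 900 mm from the base axis. Payload 6.1 kg.
Tool frame: the origin (TCP) lies where the fingers leave the gripper's body, on its centre line; the fingertips stand 70 mm ahead of it and the grasp point (between the pads) lies 51 mm ahead of it (pinch_z is the distance from the TCP to the grasp point, in mm); z points along the fingers, x is the direction in which the jaws open and shut, and the axes are right-handed (so a half turn about z gives the same grasp; the last joint's range is limited). The gripper opens to 87 mm and grips with 3 to 60 N. Pads are 19 mm wide; open, the fingers measure 117 mm over their backs; the gripper's body (75 mm by 190 mm) begins 51 mm behind the grasp point.
Start: joints at [-7.225, 12.628, 87.462, -0, 79.91, -7.225], TCP at [624.993, -0.003, 292.238] pointing down, gripper open.
Joint ranges: [-170.65, 170.65], [-52.31, 119.04], [5.05, 147.46], [-71.25, 251.25], [11.57, 151.72], [-153.62, 153.62]. Speed limits (degrees/s): [147.25, 147.25, 172.46, 180, 180, 180].

INTERFACE

Orientations are given as [roll, pitch, yaw] about the fixed x, y, z axes, in that order (R = Rz(yaw) Ry(pitch) Rx(roll)).
In Python, from workcell import * gives the robot as it stands.
- The arm moves only by the tool drive_tool, never from a script. Its argument "motion" is one flat list of numbers, 4 for each row, row after row: the shift along the tool's x, y, z as a fraction of full scale, then the turn about the tool's z as a fraction of full scale. In form: [x, y, z, yaw, x, y, z, yaw, ...]. A call has 1 to 12 rows; each row shifts and turns the commanded pose from where the row before left it, along the tool's axes as they then stand; what a row does not reach is not made up. Full scale, the value 1, is 30 mm for a shift and 0.12 rad for a turn. A row lasts 1/10 s, in which the tool goes at most 50 mm and 8.59 degrees, less where a joint would pass 70% of its speed; a pose out of reach is approached as far as the arm can. A call with a number of a shift or a turn outside -1 to 1 is refused whole. A call with a gripper value outside its range is refused whole. "claw" is the opening in per cent of the stroke, from 0 (shut) to 100 (fully open), set as the call begins (left out, the last holds). The fingers move at their own pace and stop on an object; the grip force is fixed at half the most. Time passes only in rows, so rows that do not move let the fingers close. It gives the time, the measured TCP pose, the force and the opening at its end, in the units of the state.
- sense(): the state, without advancing time (a new reading comes with each control period).
- read_camera(name): name is "scene" or "side" or "wrist"; returns the picture (384x512x3 uint8, blue, green, red); there is no depth.
- camera_info(name): a dict with "K" (3x3 intrinsics, pixels), "k1" (the pictures are not rectified: a ray, as slopes to the right and down, at radius r is drawn at 1 + k1 r^2 times it, then the intrinsics apply), "R" (3x3) and "t" (3): a world point X has camera coordinates R X + t. Camera axes: x right, y down, z forward; pixel columns grow to the right and rows downward; lengths in mm; the calibration is good to about 2 mm. A picture is of the moment at which its call begins: read the wrist's pose just before it. camera_info takes no time and is no camera call; for the wrist camera it gives the pose at the moment of the call.
- close_job(): hands the job in, once; it reports no verdict.
The state is a dict: "t": time; "joints": joint angles; "dq": joint speeds; "joint_efforts": joint torques, N m; "tool_pos": TCP position; "tool_rot": TCP orientation; "force": force on the tool from outside, world axes, zero at the start; "ft_torque": the same for the moment, N m; "grip_width": finger opening in mm.
Only numpy, scipy, OpenCV 4.12 (cv2) and the standard library are available. Lean on these libraries where they do the work, as an engineer would, in place of code of your own. Each camera call takes 0.05 s, during which the arm holds its last target.

## Working session

There is one attempt and no reset: what is moved stays moved. The work goes in short steps, Python scripts to look and compute and a tool call to move; the robot and the scene stay as the last step left them, time stands still between calls to the robot, and variables do not carry over. Pictures are saved under pics/ and viewed, and the job is handed in when it is done.

Besides the shell and the picture viewer there is one more tool, called in YAML: its name, and indented under it one key for each argument. drive_tool: Moves the arm, as the interface text tells. Shift numbers are shares of 30 mm and turn numbers shares of 0.12 rad, none past 1 either way. Its arguments: {"type":"object","properties":{"motion":{"type":"array","items":{"type":"number"}},"claw":{"type":"number"}},"required":["motion"]}

```bash
ls; mkdir -p pics; python3 - <<'E'
from workcell import *
import cv2
print(sense())
for n in ["scene","side","wrist"]:
    i=camera_info(n); print(n,i)
    cv2.imwrite(f"pics/a_{n}.png",read_camera(n))
E
```

```text
pics
{'t': 0.0, 'joints': array([-7.22365943e+00,  1.26769631e+01,  8.75263173e+01,  2.39447307e-05,
        7.99087484e+01, -7.22547079e+00]), 'dq': array([ 0.03818024, -0.00202766, -0.07203736,  0.03185221, -0.01113656,
       -0.04811675]), 'joint_efforts': array([-1.67445501e-05, -4.94609964e+01, -3.87383544e+01,  6.99962187e-02,
        5.70271199e-02, -1.42064664e-04]), 'tool_pos': array([6.24515675e+02, 7.22727957e-02, 2.91113398e+02]), 'tool_rot': array([-1.79985886e+02,  1.11136178e-01,  1.82083629e-03]), 'force': array([-0.43235304,  0.12394427, -0.07693239]), 'ft_torque': array([ 0.04544181,  0.04550878, -0.02388496]), 'grip_width': 86.69459399475697}
scene {'K': array([[482.17074859,   0.        , 256.26853566],
       [  0.        , 482.17074859, 189.60153681],
       [  0.        ,   0.        ,   1.        ]]), 'k1': -0.18867663165508983, 'R': array([[-0.77683988, -0.62965223, -0.00760794],
       [-0.34726675,  0.43845991, -0.82895037],
       [ 0.52528622, -0.64131972, -0.55927042]]), 't': array([531.78699464, 170.12155937, 924.444773  ])}
side {'K': array([[357.65485461,   0.        , 253.23032213],
       [  0.        , 357.65485461, 194.92285271],
       [  0.        ,   0.        ,   1.        ]]), 'k1': -0.09862967795429031, 'R': array([[ 0.97595415, -0.2177445 ,  0.01004123],
       [-0.09340538, -0.45938658, -0.88331161],
       [ 0.19694905,  0.86113373, -0.46867875]]), 't': array([-480.30382313,  243.98842796,  625.36048901])}
wrist {'K': array([[276.6014662 ,   0.        , 255.01299892],
       [  0.        , 276.6014662 , 188.08929533],
       [  0.        ,   0.        ,   1.        ]]), 'k1': -0.03230338012880325, 'R': array([[ 9.99999318e-01, -1.49326846e-04, -1.15869331e-03],
       [ 1.76133612e-04, -9.61190884e-01,  2.75884129e-01],
       [-1.15492235e-03, -2.75884145e-01, -9.61190202e-01]]), 't': array([-623.81033942,  -32.66734003,  390.34334928])}
```

View pics/a_scene.png

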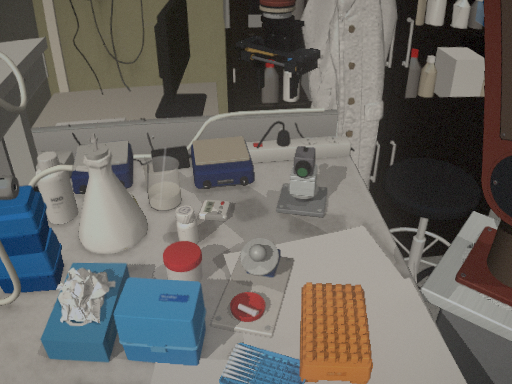

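View pics/a_side.png

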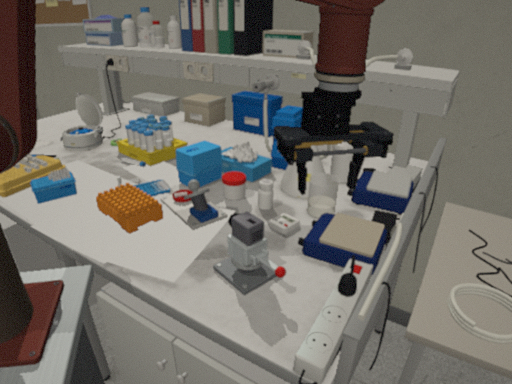

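View pics/a_wrist.png

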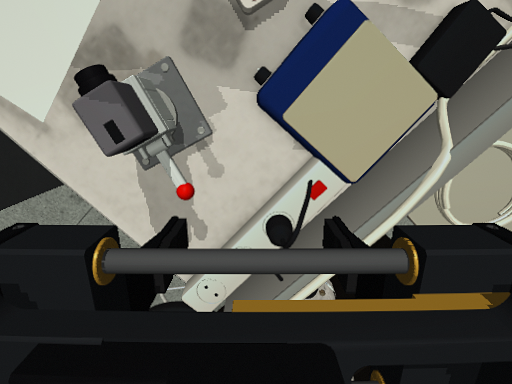

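```bash
cat > h.py <<'E'
from workcell import *
import cv2, numpy as np
def undist(i,uv):
    K=i["K"]; D=np.array([i["k1"],0,0,0,0.])
    return cv2.undistortPoints(np.array(uv,float).reshape(-1,1,2),K,D).reshape(-1,2)
def ray(i,uv):
    n=undist(i,uv); d=np.c_[n,np.ones(len(n))]@i["R"]
    d/=np.linalg.norm(d,axis=1)[:,None]
    return -i["R"].T@i["t"],d
def onz(i,uv,z):
    c,d=ray(i,uv); return c+d*((z-c[2])/d[:,2])[:,None]
def proj(i,X):
    r,_=cv2.Rodrigues(i["R"]); return cv2.projectPoints(np.array(X,float).reshape(-1,1,3),r,i["t"],i["K"],np.array([i["k1"],0,0,0,0.]))[0].reshape(-1,2)
def tri(obs): # list of (info,uv)
    A=np.zeros((3,3));b=np.zeros(3);cs=[]
    for i,uv in obs:
        c,d=ray(i,[uv]);d=d[0];P=np.eye(3)-np.outer(d,d);A+=P;b+=P@c;cs.append((c,P))
    X=np.linalg.solve(A,b); return X,[float(np.linalg.norm(P@(X-c))) for c,P in cs]
def red(im,box=None):
    h=cv2.cvtColor(im,cv2.COLOR_BGR2HSV);m=(((h[...,0]<8)|(h[...,0]>172))&(h[...,1]>150)&(h[...,2]>70)).astype(np.uint8)
    if box:
        q=np.zeros_like(m);x0,y0,x1,y1=box;q[y0:y1,x0:x1]=m[y0:y1,x0:x1];m=q
    n,l,s,c=cv2.connectedComponentsWithStats(m)
    return sorted([(int(s[k,4]),c[k].round(1).tolist(),s[k,:4].tolist()) for k in range(1,n) if s[k,4]>15],reverse=True)
def crop(im,x0,y0,x1,y1,f,name):
    cv2.imwrite("pics/"+name,cv2.resize(im[y0:y1,x0:x1],None,fx=f,fy=f,interpolation=cv2.INTER_CUBIC))
E
python3 - <<'E'
from h import *
for n in ["scene","side","wrist"]:
    im=cv2.imread(f"pics/a_{n}.png"); print(n,red(im))
im=cv2.imread("pics/a_scene.png"); crop(im,150,130,350,350,2.7,"b_scene.png")
im=cv2.imread("pics/a_side.png"); crop(im,150,150,310,300,4,"b_side.png")
im=cv2.imread("pics/a_wrist.png"); crop(im,50,40,250,240,3,"b_wrist.png")
E
```

```text
scene [(834, [181.0, 256.0], [163, 242, 38, 30]), (183, [255.3, 300.4], [247, 293, 17, 17]), (60, [414.2, 52.4], [411, 48, 8, 10]), (40, [244.9, 318.3], [239, 316, 13, 5]), (29, [268.9, 64.7], [265, 63, 9, 4]), (26, [495.6, 4.0], [492, 0, 8, 10]), (19, [494.0, 25.2], [491, 21, 7, 9]), (18, [495.8, 15.4], [492, 13, 8, 6]), (18, [489.7, 82.4], [487, 78, 6, 11]), (17, [486.6, 131.1], [484, 127, 7, 8]), (16, [497.7, 42.4], [494, 40, 7, 6])]
side [(266, [233.4, 178.1], [222, 172, 24, 13]), (183, [198.4, 39.2], [193, 16, 11, 36]), (76, [279.7, 271.6], [275, 267, 10, 10]), (53, [181.1, 199.0], [174, 197, 17, 5]), (48, [356.4, 268.6], [353, 265, 8, 8]), (22, [186.2, 191.0], [179, 190, 13, 4])]
wrist [(227, [185.0, 191.1], [176, 183, 18, 17]), (191, [317.1, 189.4], [310, 181, 17, 19])]
```

View pics/b_scene.png

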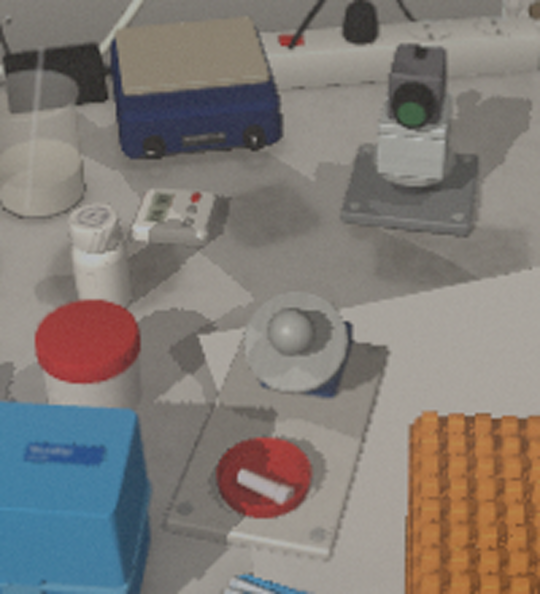

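View pics/b_side.png

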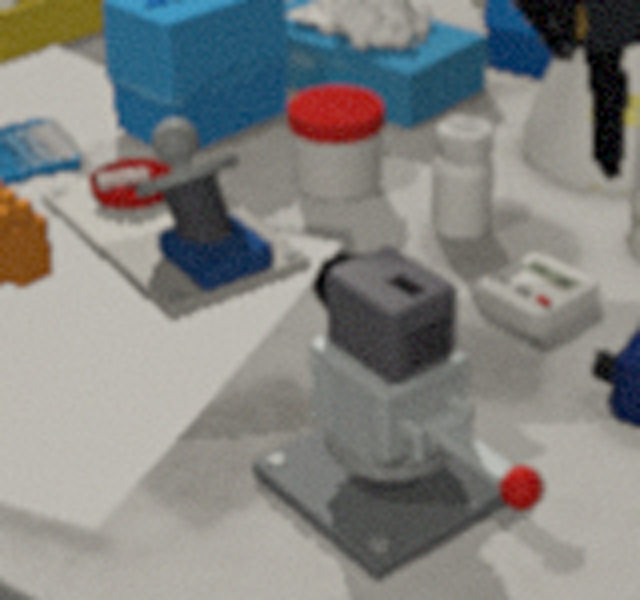

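View pics/b_wrist.png

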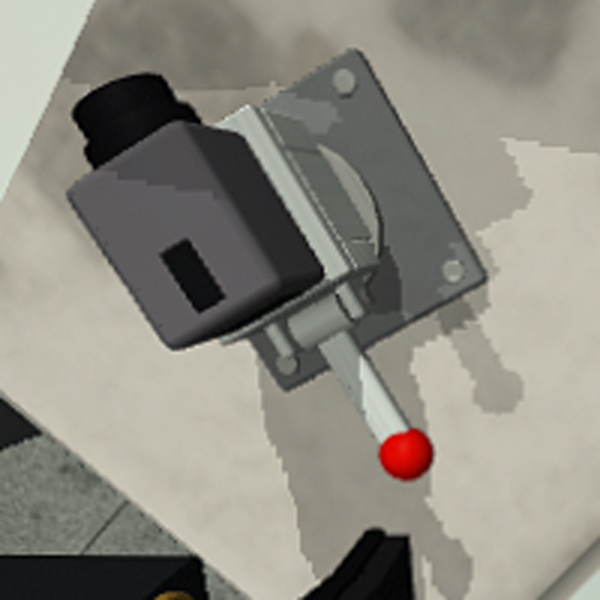

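```bash
python3 - <<'E'
from h import *
S,D,W=[camera_info(n) for n in("scene","side","wrist")]
w=lambda p:(np.array(p)/3+[50,40])
s=lambda p:(np.array(p)/2.7+[150,130])
d=lambda p:(np.array(p)/4+[150,150])
print("knob wrist z62",onz(W,[[185.0,191.1]],62),"tri",tri([(W,[185,191.1]),(D,[279.7,271.6])]))
c=onz(W,[w([355,50]),w([487,278]),w([287,390])],12);print("parkbase",c,np.linalg.norm(c[0]-c[1]),np.linalg.norm(c[1]-c[2]),"ctr",(c[0]+c[2])/2)
e=c[1]-c[0];print(np.degrees(np.arctan2(e[1],e[0]))) 
c2=onz(S,[s([360,147]),s([480,153]),s([470,235]),s([341,221])],12);print("scene parkbase",c2,c2.mean(0))
c3=onz(D,[d([253,466]),d([380,578]),d([512,490])],12);print("side parkbase",c3, (c3[0]+c3[2])/2)
t=onz(W,[w([185,122]),w([68,190]),w([175,350])],135);print("top",t,"ctr",(t[0]+t[2])/2,np.linalg.norm(t[0]-t[1]),np.linalg.norm(t[1]-t[2]))
print("ball",tri([(S,s([291,331])),(D,d([176,136]))]))
b=onz(S,[s([388,350]),s([330,555]),s([165,527])],12);print("stand",b,np.linalg.norm(b[0]-b[1]),np.linalg.norm(b[1]-b[2]),"ctr",(b[0]+b[2])/2)
for a in(b[1]-b[0],b[2]-b[1]):print(np.degrees(np.arctan2(a[1],a[0])))
print("dish",onz(S,[s([265,477])],27),onz(D,[d([133,183])],27))
print("collar c",tri([(S,s([297,341])),(D,d([188,174]))]))
print('jar',onz(S,[[181,256]],66),onz(D,[[233.4,178]],66))
print('bottle',onz(S,[s([93,212])],81),onz(D,[d([465,127])],81),'timer',onz(S,[s([176,212])],18),onz(D,[d([540,287])],18))
E
```

```text
knob wrist z62 [[538.83981346 -19.95079932  62.        ]] tri (array([539.11549351, -19.88034574,  62.44484967]), [0.16805461496445204, 0.16805461496458227])
parkbase [[516.31875602 139.32685334  12.        ]
 [567.43272813  45.883661    12.        ]
 [473.0984315   -4.53665623  12.        ]] 106.50947534954118 106.96339518569567 ctr [494.70859376  67.39509856  12.        ]
-61.32108301999787
scene parkbase [[559.42553327  48.95560097  12.        ]
 [468.54847369 -10.53254815  12.        ]
 [409.89302063  98.75978174  12.        ]
 [505.2071431  149.34184165  12.        ]] [485.76854267  71.63116905  12.        ]
side parkbase [[421.41593544  83.22094193  12.        ]
 [471.98790483 -15.24518677  12.        ]
 [553.99764589  35.12524532  12.        ]] [487.70679066  59.17309362  12.        ]
top [[501.89470381 100.07588989 135.        ]
 [464.66409201  81.89671725 135.        ]
 [489.91612079  34.70958627 135.        ]] ctr [495.9054123   67.39273808 135.        ] 41.4318811162893 53.51906470794225
ball (array([402.28755618, 346.44909501,  85.08965204]), [2.8061021014706906, 2.8061021014705876])
stand [[381.82957245 255.00295869  12.        ]
 [299.27339078 432.51084179  12.        ]
 [395.04934838 480.67082848  12.        ]] 195.76662558451514 107.20269759226656 ctr [388.43946042 367.83689359  12.        ]
114.94241269003139
26.695081245543225
dish [[363.97587291 417.7157922   27.        ]] [[373.56996434 398.04514485  27.        ]]
collar c (array([408.08323167, 332.54655925,  62.87031779]), [2.504621797623532, 2.504621797623514])
jar [[517.29758015 426.92006874  66.        ]] [[522.50496401 405.85192809  66.        ]]
bottle [[604.10764461 332.00887852  81.        ]] [[602.50055391 332.44809108  81.        ]] timer [[616.23234775 231.74382661  18.        ]] [[625.07233199 217.7605257   18.        ]]
```

```bash
python3 - <<'E'
from h import *
W=camera_info("wrist")
print(onz(W,[[320,155],[185,295],[300,170],[262,75],[350,183]],45))
print(onz(W,[[262,75],[258,100],[350,183]],60))
s=sense();print(s['tool_pos'],s['tool_rot'])
a=np.radians(28.2);x=np.array([np.cos(a),np.sin(a)]);y=np.array([np.sin(a),-np.cos(a)])
d=np.array([539.5,-20])-s['tool_pos'][:2];print(d@x,d@y)
E
```

```text
[[ 704.17090709   21.47204074   45.        ]
 [ 522.83578476 -181.67628803   45.        ]
 [ 680.27595959    2.54289895   45.        ]
 [ 632.0073973   113.76169295   45.        ]
 [ 744.75339871  -14.265591     45.        ]]
[[631.66634116 112.0974398   60.        ]
 [627.35495148  85.81604873  60.        ]
 [739.41798497 -10.25856507  60.        ]]
[6.24627319e+02 4.50546168e-02 2.91373705e+02] [-1.79989937e+02  8.68970919e-02  2.57909569e-03]
-84.49530631340676 -22.56120404705783
```

drive_tool:
  motion: [0,0,0,-0.82,0,0,0,-0.82,0,0,0,-0.82,0,0,0,-0.82,0,0,0,-0.82,-0.7,-0.19,0.6,0,-0.7,-0.19,0.6,0,-0.7,-0.19,0.6,0,-0.72,-0.18,0.6,0,0,0,0,0]
  claw: 70

```text
t: 1.15
tool_pos: [535.8, -20.0, 216.5]
tool_rot: [-179.7, 0.4, 28.2]
force: [-1.1, -0.7, -0.4]
grip_width: 60.8
```

```bash
python3 - <<'E'
from h import *
print(sense()['tool_pos'],sense()['tool_rot'],sense()['grip_width'])
W=camera_info("wrist");im=read_camera("wrist");cv2.imwrite("pics/c_wrist.png",im);print(red(im)); print(proj(W,[[539.3,-20,62],[494,67.5,135]]))
E
```

```text
[535.76912553 -20.0055168  216.48041693] [-179.72612256    0.36767979   28.15475446] 60.767927254560696
[(344, [259.8, 196.7], [249, 188, 22, 19]), (79, [447.0, 22.7], [444, 17, 7, 13])]
[[259.48327996 196.09430537]
 [263.70594552  73.38806183]]
```

View pics/c_wrist.png

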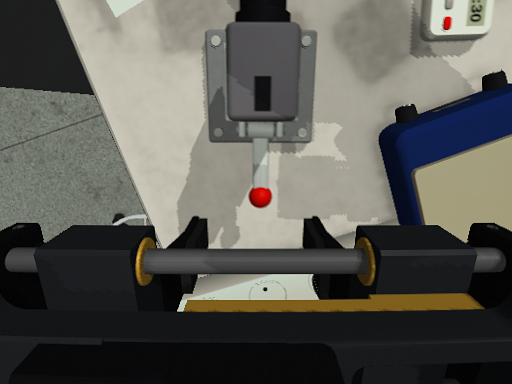

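drive_tool:
  motion: [0.1,0.06,0,0,0,0,0.8,0,0,0,0.8,0,0,0,0.8,0,0,0,0.7,0,0,0,0.35,0,0,0,0,0,0,0,0,0]

```text
t: 2.0
tool_pos: [544.6, -20.4, 117.9]
tool_rot: [179.9, -0.1, 28.2]
force: [0.1, 0.7, 0.3]
grip_width: 61.1
```

```bash
python3 - <<'E'
from h import *
print(sense()['tool_pos'],sense()['tool_rot'],sense()['grip_width'])
W=camera_info("wrist");im=read_camera("wrist");cv2.imwrite("pics/d_wrist.png",im);print(red(im)); print(proj(W,[[539.3,-20,62]]))
im=read_camera("side");crop(im,170,170,330,300,4,"d_side.png")
E
```

```text
[544.57564459 -20.38661795 117.85296537] [ 1.79940237e+02 -7.98212578e-02  2.81979434e+01] 61.09408715712765
[(769, [247.0, 237.2], [229, 225, 37, 24])]
[[247.54579453 238.50178353]]
```

View pics/d_wrist.png

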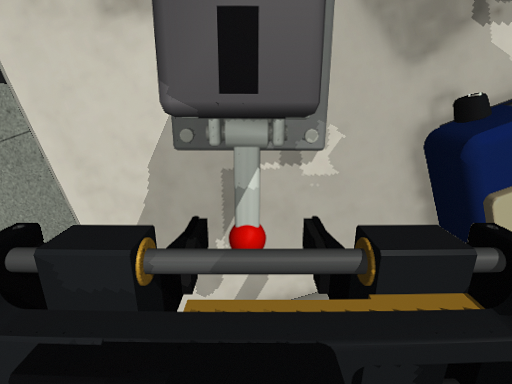

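View pics/d_side.png

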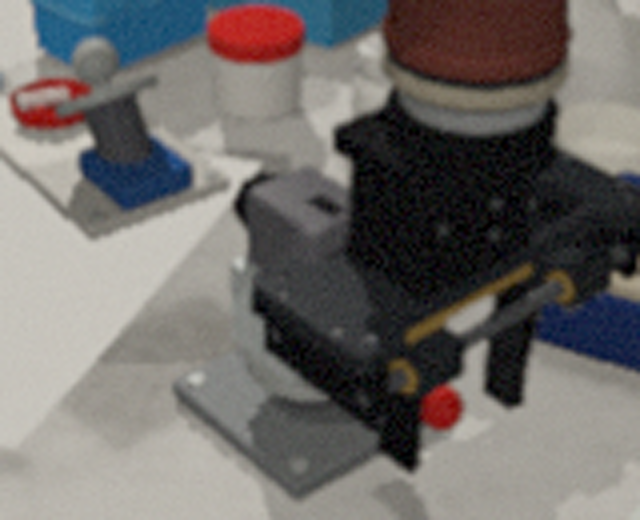

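drive_tool:
  motion: [-0.15,-0.1,0.16,0,0,0,0,0,0,0,0,0]

```text
t: 2.4
tool_pos: [537.7, -19.8, 112.1]
tool_rot: [180.0, -0.0, 28.2]
force: [0.5, 0.1, -0.3]
grip_width: 60.9
```

drive_tool:
  motion: [0,0,0,0,0,0,0,0,0,0,0,0,0,0,0,0,0,0,0,0,0,0,0,0]
  claw: 10

```text
t: 3.0
tool_pos: [538.0, -19.8, 111.9]
tool_rot: [180.0, -0.0, 28.2]
force: [-0.2, -0.4, -0.5]
grip_width: 21.2
```

drive_tool:
  motion: [0,-0.012,-0.223,0,0,-0.037,-0.22,0,0,-0.061,-0.215,0,0,-0.084,-0.207,0,0,-0.106,-0.197,0,0,-0.127,-0.184,0,0,-0.147,-0.169,0,0,-0.164,-0.152,0,0,-0.18,-0.133,0,0,0,0,0,0,0,0,0]

```text
t: 4.1
tool_pos: [524.6, 4.9, 162.8]
tool_rot: [-180.0, 0.0, 28.2]
force: [0.3, 0.2, -1.6]
grip_width: 20.0
```

```bash
python3 - <<'E'
from h import *
print(sense()['tool_pos'],sense()['force'],sense()['grip_width'])
im=read_camera("side");crop(im,170,150,330,300,4,"e_side.png")
E
```

```text
[524.62044001   4.92101204 162.7660752 ] [ 0.28787594  0.20229539 -1.61172494] 20.04695712961178
```

View pics/e_side.png

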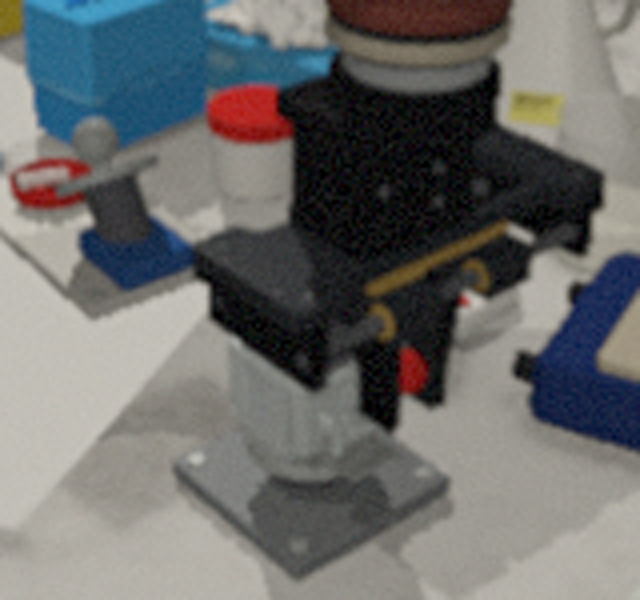

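drive_tool:
  motion: [0,-0.1,-0.06,0,0,-0.1,-0.055,0,0,0,0,0,0,0,0,0]

```text
t: 4.55
tool_pos: [521.9, 9.9, 166.3]
tool_rot: [-180.0, 0.0, 28.2]
force: [2.0, -0.6, -2.2]
grip_width: 20.1
```

```bash
python3 - <<'E'
from h import *
print(sense()['tool_pos'],sense()['force'],sense()['grip_width'])
im=read_camera("side");D=camera_info("side");r=red(im,(230,200,300,270));print(r)
u=np.array([.4726,-.8813]);c=np.array([492.7,67.5])
for th in (.85,.9,.95,1.,1.05,1.1):
    r_=38+61*np.cos(th);print(th,proj(D,[[*(c+u*r_),40+22+61*np.sin(th)]]))
print(proj(D,[[539.3,-20,62]]))
cv2.imwrite("pics/f_side.png",im)
E
```

```text
[521.90268142   9.89776895 166.26716969] [ 2.00541746 -0.61136429 -2.16900688] 20.056361589194534
[(64, [270.6, 239.5], [268, 234, 7, 12])]
0.85 [[273.25516464 247.5238288 ]]
0.9 [[272.44529111 246.12917269]]
0.95 [[271.60025205 244.76523917]]
1.0 [[270.72271563 243.43607727]]
1.05 [[269.8154497  242.14558835]]
1.1 [[268.88130793 240.89750983]]
[[279.71311233 271.78566375]]
```

drive_tool:
  motion: [0,0,0,0,0,0,0,0,0,0,0,0,0,0,-0.3,0,0,0,-0.8,0,0,0,-0.8,0,0,0,-0.8,0,0,0,-0.2,0,0,0,0,0]
  claw: 80

```text
t: 5.5
tool_pos: [522.8, 9.7, 254.9]
tool_rot: [179.9, -0.1, 28.2]
force: [-0.0, -0.2, 0.2]
grip_width: 68.9
```

```bash
python3 - <<'E'
from h import *
print(sense()['tool_pos'],sense()['grip_width'])
im=read_camera("side");D=camera_info("side");r=red(im,(230,200,300,270));print(r)
crop(im,170,150,330,300,4,"g_side.png")
W=camera_info("wrist");im=read_camera("wrist");cv2.imwrite("pics/g_wrist.png",im);print(red(im))
for th in (.9,.95,1.,1.05,1.1):
    r_=38+61*np.cos(th);u=np.array([.4726,-.8813]);c=np.array([492.7,67.5]);print(th,proj(W,[[*(c+u*r_),40+22+61*np.sin(th)]]))
E
```

```text
[522.80725277   9.67517085 254.90273583] 68.92075155714566
[(77, [269.6, 242.1], [265, 238, 10, 10])]
[(447, [254.8, 201.5], [243, 190, 24, 24]), (63, [416.2, 63.1], [413, 58, 7, 11])]
0.9 [[256.57206105 208.88968672]]
0.95 [[256.58925945 207.05430375]]
1.0 [[256.60594996 205.04146234]]
1.05 [[256.62205421 202.85354549]]
1.1 [[256.63749291 200.49401712]]
```

View pics/g_side.png

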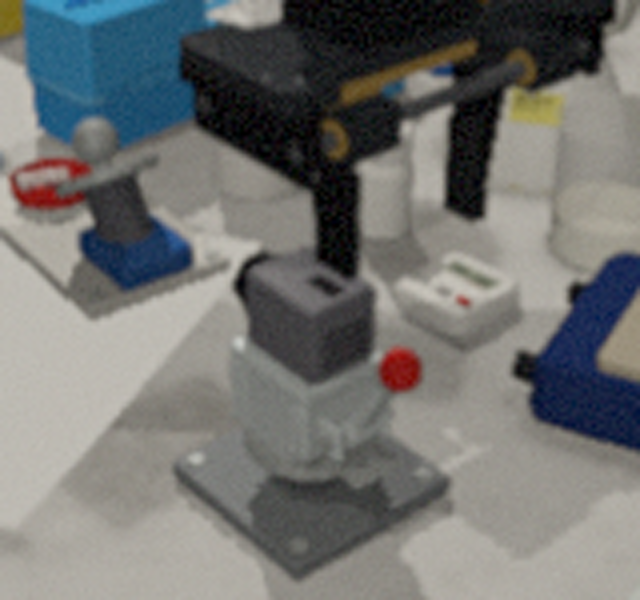

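View pics/g_wrist.png

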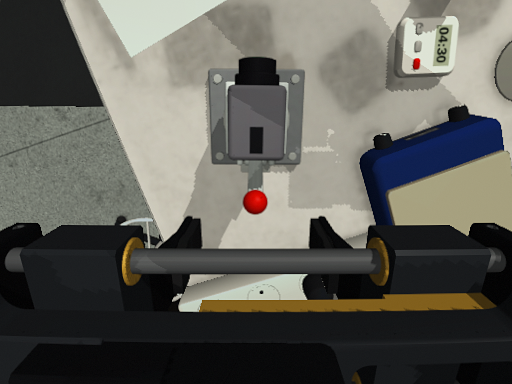

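drive_tool:
  motion: [0.1,-0.5,-0.2,0,0.17,-0.9,-0.2,0,0.17,-1,0,0,0.17,-1,0,0,0.17,-1,0,0,0.17,-1,0,0,0.17,-1,0,0,0.17,-1,0,0,0.17,-1,0,0,0.17,-0.8,0,0,0.1,-0.4,0,0,0,0,0,0]

```text
t: 6.8
tool_pos: [430.6, 289.4, 264.8]
tool_rot: [-180.0, 0.1, 28.3]
force: [0.1, -0.4, 0.4]
grip_width: 69.6
```

drive_tool:
  motion: [0,0,0,0,0,0,0,0,0,0,0,0]

```text
t: 7.1
tool_pos: [432.1, 287.2, 265.3]
tool_rot: [180.0, 0.0, 28.1]
force: [-0.1, 0.0, -0.4]
grip_width: 69.5
```

```bash
python3 - <<'E'
from h import *
print(sense()['tool_pos'],sense()['tool_rot'],sense()['grip_width'])
W=camera_info("wrist");im=read_camera("wrist");cv2.imwrite("pics/h_wrist.png",im);print(red(im),W)
crop(im,100,0,400,225,2.6,"h2_wrist.png")
E
```

```text
[432.13499941 287.23791851 265.33509601] [1.79989569e+02 9.67803558e-03 2.81050263e+01] 69.4858081615543
[(4041, [393.1, 109.0], [356, 74, 74, 72]), (2056, [260.6, 50.0], [233, 17, 56, 61])] {'K': array([[276.6014662 ,   0.        , 255.01299892],
       [  0.        , 276.6014662 , 188.08929533],
       [  0.        ,   0.        ,   1.        ]]), 'k1': -0.03230338012880325, 'R': array([[ 8.82160681e-01,  4.70947931e-01,  7.61534180e-04],
       [ 4.52381650e-01, -8.47830420e-01,  2.76648551e-01],
       [ 1.30932715e-01, -2.43703970e-01, -9.60970863e-01]]), 't': array([-516.47130023,   22.50340092,  378.14319725])}
```

View pics/h2_wrist.png

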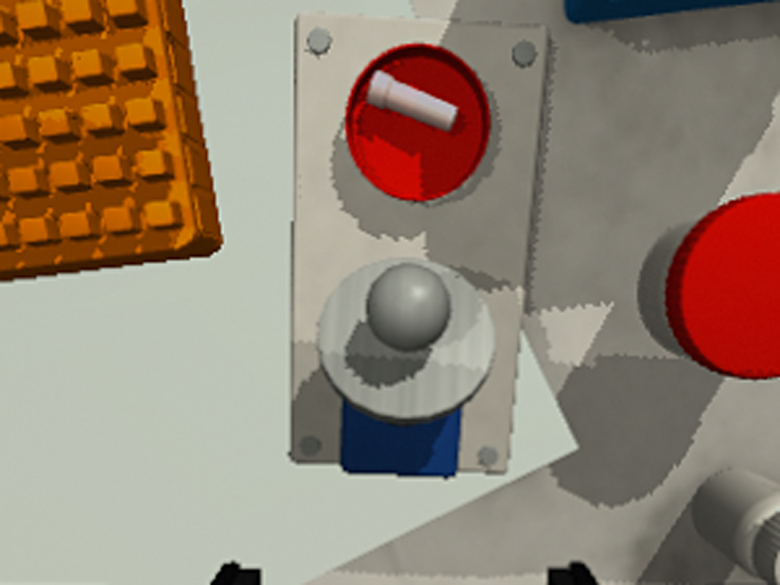

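```bash
python3 - <<'E'
from h import *
W={'K': np.array([[276.6014662,0,255.01299892],[0,276.6014662,188.08929533],[0,0,1]]), 'k1': -0.03230338012880325, 'R': np.array([[ 8.82160681e-01,  4.70947931e-01,  7.61534180e-04],
       [ 4.52381650e-01, -8.47830420e-01,  2.76648551e-01],
       [ 1.30932715e-01, -2.43703970e-01, -9.60970863e-01]]), 't': np.array([-516.47130023,   22.50340092,  378.14319725])}
w=lambda p:(np.array(p)/2.6+[100,0])
S,D=camera_info("scene"),camera_info("side")
s=lambda p:(np.array(p)/2.7+[150,130]);d=lambda p:(np.array(p)/4+[150,150])
print("ball83",onz(W,[w([408,307])],83),tri([(W,w([408,307])),(S,s([291,331])),(D,d([176,136]))]),tri([(W,w([408,307])),(S,s([291,331]))]),tri([(W,w([408,307])),(D,d([176,136]))]))
b=onz(W,[w(p) for p in([297,14],[548,25],[510,472],[291,462])],12);print(b,b.mean(0),[np.linalg.norm(b[i]-b[i-1]) for i in range(4)])
for i,j in((0,3),(1,2),(1,0),(2,3)):
    e=b[i]-b[j];print(np.degrees(np.arctan2(e[1],e[0])))
bo=onz(W,[w(p) for p in([318,41],[524,54],[488,456],[310,445])],12)
for i,j in((0,3),(1,2),(1,0),(2,3)):
    e=bo[i]-bo[j];print('bolt',np.degrees(np.arctan2(e[1],e[0])),np.linalg.norm(e))
print("bolt ctr",bo.mean(0))
print("dish",onz(W,[w([418,122])],27)); print("collar",onz(W,[w([406,338])],66))
E
```

```text
ball83 [[401.85510035 347.70263269  83.        ]] (array([402.04657885, 347.1840529 ,  85.1292843 ]), [0.618155135017029, 2.8014293216015176, 2.8941527843283215]) (array([400.79613837, 346.88121591,  83.93406439]), [1.3386883266659193, 1.3386883266658651]) (array([403.27381261, 347.73031621,  85.99408183]), [1.483788679876351, 1.4837886798763673])
[[304.12801381 431.1551479   12.        ]
 [400.48734192 477.97307907  12.        ]
 [485.7590843  299.63228817  12.        ]
 [387.51568707 253.00944714  12.        ]] [394.47253177 365.44249057  12.        ] [np.float64(196.69619912500474), np.float64(107.13094228509487), np.float64(197.67829356617145), np.float64(108.74490519215128)]
115.08367947623711
115.5542965006548
25.913641836269484
25.38736170298268
bolt 115.10248273573956 177.62619258529045
bolt 114.83397828714108 178.28806510683813
bolt 24.892252262847403 88.69906885016597
bolt 24.459946129209207 87.86849105394995
bolt ctr [394.47256748 364.02723487  12.        ]
dish [[370.9265254  415.16776987  27.        ]]
collar [[407.20067287 336.31366014  66.        ]]
```

drive_tool:
  motion: [-0.1,0.5,0,0,-0.18,0.9,0,0,-0.2,0.95,0,0,-0.2,0.95,0,0,-0.2,0.95,0,0,-0.2,0.95,0,0,-0.2,0.95,0,0,-0.2,0.9,0,0,-0.18,0.57,0.2,0,0,0.3,0.2,0,0,0,0,0,0,0,0,0]

```text
t: 8.35
tool_pos: [499.9, 55.2, 253.1]
tool_rot: [-180.0, 0.0, 28.2]
force: [0.5, -0.0, 0.1]
grip_width: 69.5
```

drive_tool:
  motion: [0,0,0,0,0,0,0,0,0,0,0,0]

```text
t: 8.65
tool_pos: [500.1, 55.9, 253.6]
tool_rot: [180.0, -0.0, 28.3]
force: [0.3, -0.5, 0.5]
grip_width: 69.4
```

```bash
python3 - <<'E'
from h import *
print(sense()['tool_pos'],sense()['tool_rot'],sense()['grip_width'])
W=camera_info("wrist");im=read_camera("wrist");cv2.imwrite("pics/i_wrist.png",im);print(red(im))
a=np.radians(-61.8);u=np.array([np.cos(a),np.sin(a)]);v=np.array([-u[1],u[0]]);c=np.array([493,67.5])
for x,y,z in((28,22,135),(28,-22,135),(-28,22,135),(-28,-22,135),(65.7,0,116)):print((x,y,z),proj(W,[[*(c+u*x+v*y),z]]).round(1))
crop(im,150,60,350,280,2.7,"i2_wrist.png")
E
```

```text
[500.10916173  55.85297849 253.64501865] [ 1.79990383e+02 -2.34182209e-02  2.82600266e+01] 69.37302875413457
[(94, [252.4, 245.8], [243, 242, 20, 7]), (56, [408.0, 110.6], [405, 106, 7, 10])]
(28, 22, 135) [[280.9 223.2]]
(28, -22, 135) [[227.5 223.1]]
(-28, 22, 135) [[282.8 155.6]]
(-28, -22, 135) [[225.5 155.6]]
(65.7, 0, 116) [[254.2 252.6]]
```

View pics/i2_wrist.png

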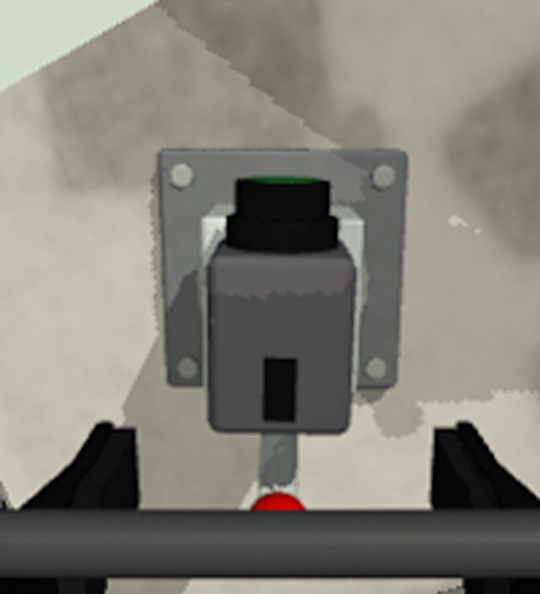

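drive_tool:
  motion: [0,0,0.4,0,0,0,0.7,0,0,0,0.7,0,0,0,0.6,0,0,0,0.4,0,0,0,0.1,0,0,0,0,0,0,0,0,0,0,0,0,0]

```text
t: 9.6
tool_pos: [500.8, 55.2, 167.4]
tool_rot: [179.9, -0.1, 28.2]
force: [-0.1, 0.4, 0.1]
grip_width: 69.7
```

```bash
python3 - <<'E'
from h import *
print(sense()['tool_pos'],sense()['tool_rot'],sense()['grip_width'])
im=read_camera("wrist");cv2.imwrite("pics/j_wrist.png",im)
im=read_camera("side");crop(im,170,130,330,280,4,"j_side.png")
E
```

```text
[500.82555175  55.15923166 167.42891105] [ 1.79942878e+02 -9.33127893e-02  2.81915511e+01] 69.72538635515599
```

View pics/j_wrist.png

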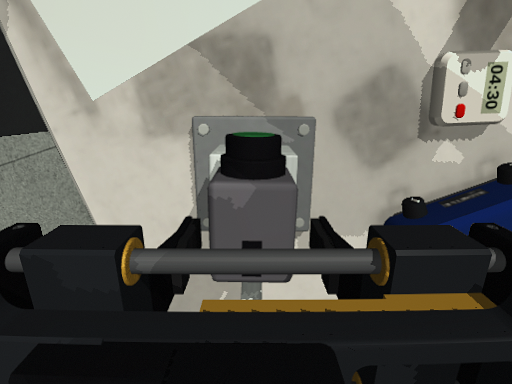

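View pics/j_side.png

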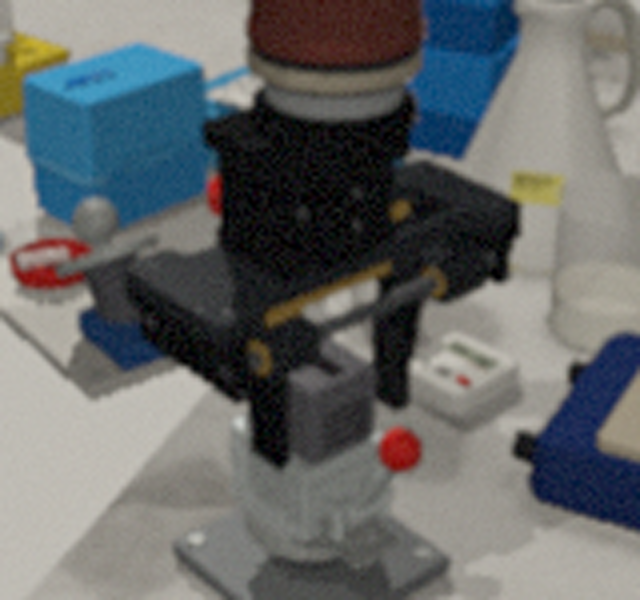

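drive_tool:
  motion: [-0.03,0,0.04,0,0,0,0,0,0,0,0,0,0,0,0,0,0,0,0,0,0,0,0,0]
  claw: 30

```text
t: 10.3
tool_pos: [499.3, 54.7, 165.2]
tool_rot: [180.0, 0.0, 28.2]
force: [-1.4, -1.2, 0.8]
grip_width: 43.5
```

```bash
python3 - <<'E'
from h import *
print(sense())
E
```

```text
{'t': 10.3, 'joints': array([-2.74630969e+00,  3.44891295e+00,  1.12137145e+02, -7.66180957e-03,
        6.44228183e+01, -3.09356503e+01]), 'dq': array([ 0.10032704,  0.00352632,  0.05971987, -0.03954901, -0.01742547,
        0.06792669]), 'joint_efforts': array([ 2.56348494e-01, -3.71842217e+01, -3.45329583e+01,  2.03554742e-01,
       -7.53225200e-02,  2.68467783e-02]), 'tool_pos': array([499.2751091 ,  54.70774372, 165.19783213]), 'tool_rot': array([1.79998636e+02, 1.11660970e-02, 2.81926488e+01]), 'force': array([-1.35217206, -1.17985551,  0.77359577]), 'ft_torque': array([-0.02797027,  0.0572574 ,  0.05537947]), 'grip_width': 43.51024746964697}
```

drive_tool:
  motion: [0,0,-0.13,0,0,0,-0.13,0,0,0,-0.13,0,0,0,-0.14,0,0,0,0,0,0,0,0,0]

```text
t: 10.9
tool_pos: [499.4, 54.8, 181.2]
tool_rot: [180.0, -0.0, 28.2]
force: [0.1, -0.3, -7.4]
grip_width: 43.8
```

```bash
python3 - <<'E'
from h import *
s=sense();print(s['tool_pos'],s['force'],s['ft_torque'],s['grip_width'])
im=read_camera("side");crop(im,170,130,330,280,4,"k_side.png")
E
```

```text
[499.35971356  54.77966413 181.18389912] [ 0.10379533 -0.30588079 -7.39848833] [-0.07936016 -0.05088903 -0.01180298] 43.82685354057173
```

View pics/k_side.png

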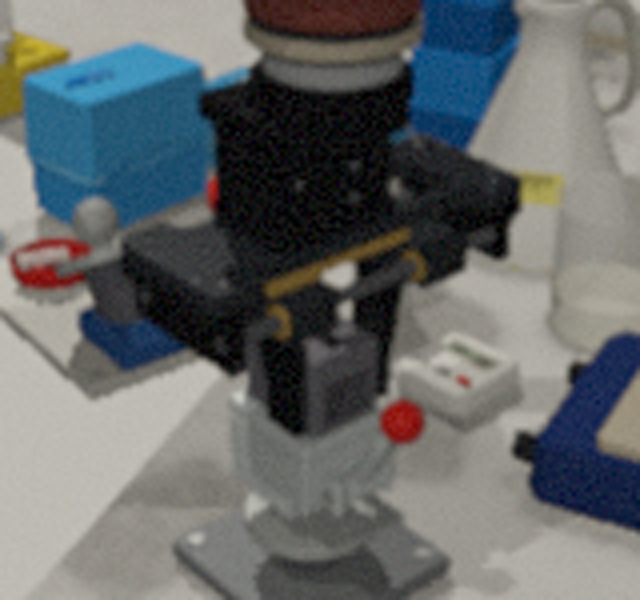

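drive_tool:
  motion: [0,-0.17,-0.04,0,0,-0.17,-0.04,0,0,-0.175,-0.007,0,0,-0.175,-0.007,0,0,-0.175,0.017,0,0,-0.175,0.017,0,0,0,0,0,0,0,0,0]

```text
t: 11.75
tool_pos: [485.5, 82.0, 184.1]
tool_rot: [179.9, -0.1, 28.2]
force: [0.8, -4.8, -0.5]
grip_width: 43.4
```

```bash
python3 - <<'E'
from h import *
s=sense();print(s['tool_pos'],s['force'],s['ft_torque'],s['grip_width'])
im=read_camera("side");crop(im,170,130,330,280,4,"l_side.png")
E
```

```text
[485.4640675   81.9697724  184.06834783] [ 0.84835933 -4.82665215 -0.49554628] [-1.04551805 -0.3716202  -0.02533302] 43.43386296116851
```

View pics/l_side.png

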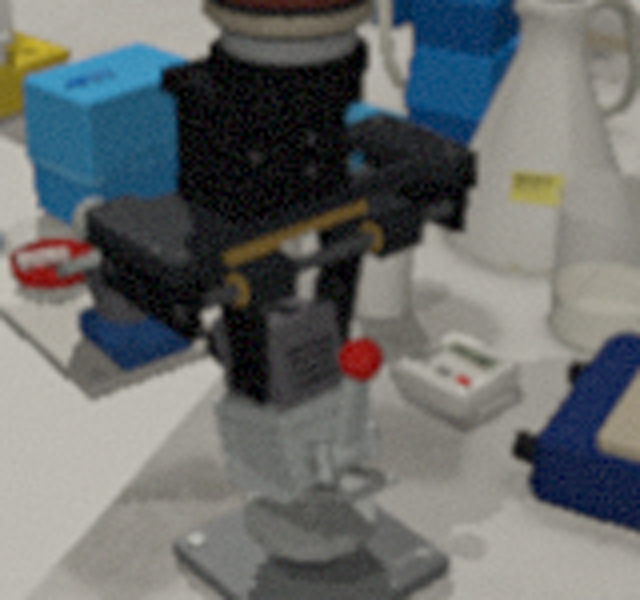

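drive_tool:
  motion: [0,-0.165,0.02,0,0,-0.165,0.04,0,0,-0.09,0.03,0,0,-0.07,0.02,0,0,0,0,0,0,0,0,0]

```text
t: 12.4
tool_pos: [478.5, 94.8, 180.2]
tool_rot: [179.9, -0.1, 28.2]
force: [2.1, -4.8, -1.7]
grip_width: 43.7
```

```bash
cat > tilt.py <<'E'
from h import *
import sys
s=sense();print(s['t'],s['tool_pos'],s['tool_rot'],s['force'],s['ft_torque'],s['grip_width'])
im=read_camera("side");D=camera_info("side");r=red(im,(200,100,330,290));print(r)
k=r[0][1]
# knob on vertical plane through TCP along tool y: intersect ray
yaw=np.radians(s['tool_rot'][2]);tx=np.array([np.cos(yaw),np.sin(yaw),0]);ty=np.array([np.sin(yaw),-np.cos(yaw),0])
c,d=ray(D,[k]);d=d[0];X=c+d*(((s['tool_pos']-c)@tx)/(d@tx))
g=s['tool_pos']-[0,0,51];rel=X-g
a,b=rel@ty,rel[2]
print("knob rel grip",a,b,"dist",np.hypot(a,b),"ang",np.degrees(np.arctan2(b,a)))
x0,y0=int(k[0])-90,int(k[1])-90
crop(im,max(x0,0),max(y0,0),x0+130,y0+140,4,sys.argv[1])
E
python3 tilt.py m_side.png
```

```text
12.4 [478.48146248  94.78836745 180.22786828] [ 1.79889623e+02 -8.79991029e-02  2.81871129e+01] [ 2.07426138 -4.76705929 -1.68127943] [-1.15782863 -0.65084404 -0.02976864] 43.72976700482798
[(80, [253.4, 213.3], [249, 208, 10, 11])]
knob rel grip 50.1239734448686 27.159308318253807 dist 57.00912858681373 ang 28.45072536272944
```

View pics/m_side.png

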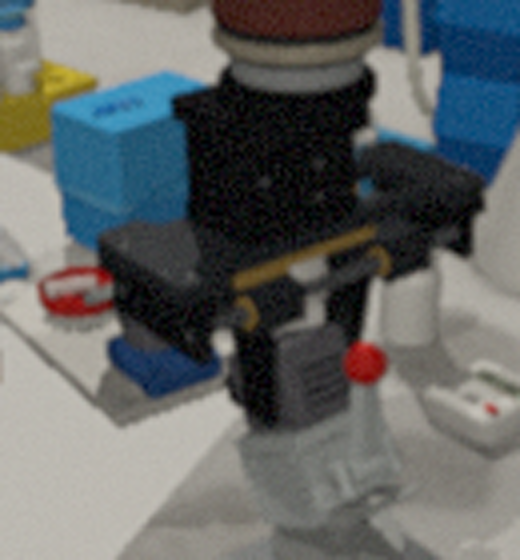

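drive_tool:
  motion: [0,-0.08,0.03,0,0,-0.08,0.03,0,0,0,0,0,0,0,0,0]

```text
t: 12.85
tool_pos: [476.5, 99.1, 179.2]
tool_rot: [179.9, -0.1, 28.2]
force: [-0.1, -5.2, 4.8]
grip_width: 43.9
```

```bash
python3 tilt.py n_side.png
```

```text
12.85 [476.47902629  99.08916065 179.20859009] [ 1.79884049e+02 -1.19520307e-01  2.81856337e+01] [-0.11584727 -5.15406107  4.80237311] [-1.31797478 -0.33055044 -0.05269657] 43.867729245899625
[(83, [251.6, 211.5], [247, 206, 10, 11])]
knob rel grip 49.15392352862755 29.543850125964923 dist 57.3493441856456 ang 31.00787275630394
```

drive_tool:
  motion: [0,-0.1,-0.17,0,0,-0.18,-0.3,0,0,-0.18,-0.3,0,0,-0.18,-0.3,0,0,-0.18,-0.3,0,0,0,-0.5,0,0,0,-0.5,0,0,0,-0.3,0,0,0,0,0,0,0,0,0]

```text
t: 13.9
tool_pos: [463.5, 121.3, 257.7]
tool_rot: [-180.0, 0.0, 28.2]
force: [-0.4, -0.2, -6.5]
grip_width: 43.8
```

```bash
python3 tilt.py o_side.png
```

```text
13.9 [463.51753662 121.25600577 257.69020325] [-1.79990148e+02  7.94223969e-03  2.81930630e+01] [-0.4461056  -0.24755917 -6.48987011] [0.1029497  0.03879918 0.01621825] 43.755601555451676
[(92, [243.0, 170.6], [238, 165, 11, 11])]
knob rel grip 49.90161772064636 29.977975125486978 dist 58.21383378340446 ang 30.994987213313706
```

View pics/o_side.png

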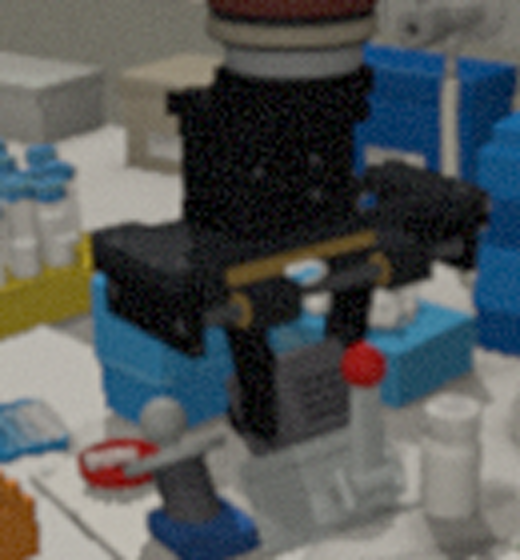

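```bash
python3 - <<'E'
from h import *
D=camera_info("side")
yaw=np.radians(28.19);tx=np.array([np.cos(yaw),np.sin(yaw),0]);ty=np.array([np.sin(yaw),-np.cos(yaw),0])
g=np.array([499.3,54.7,114.2])
c,d=ray(D,[[269.6,242.1]]);d=d[0];X=c+d*(((g-c)@tx)/(d@tx));print(X,(X-g)@ty,X[2]-g[2])
# grip in camera frame from knob measured z: handle angle
E
```

```text
[524.62600685   7.44739576 114.94482201] 53.61170795802158 0.7448220086523492
```

```bash
python3 - <<'E'
from h import *
s=sense();W=camera_info("wrist");im=read_camera("wrist");print(red(im));cv2.imwrite("pics/p_wrist.png",im)
im=read_camera("scene");print(red(im));crop(im,180,60,380,210,4,"p_scene.png")
E
```

```text
[(48, [399.5, 172.9], [397, 169, 6, 9])]
[(816, [180.9, 255.9], [163, 242, 37, 30]), (166, [255.3, 300.4], [247, 293, 17, 17]), (65, [269.5, 62.6], [265, 59, 10, 8]), (59, [414.1, 52.4], [411, 48, 8, 10]), (33, [244.8, 318.1], [239, 316, 12, 5]), (16, [306.9, 109.2], [304, 108, 7, 3])]
```

View pics/p_wrist.png

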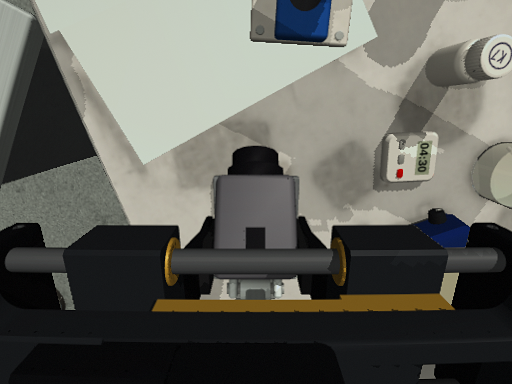

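View pics/p_scene.png

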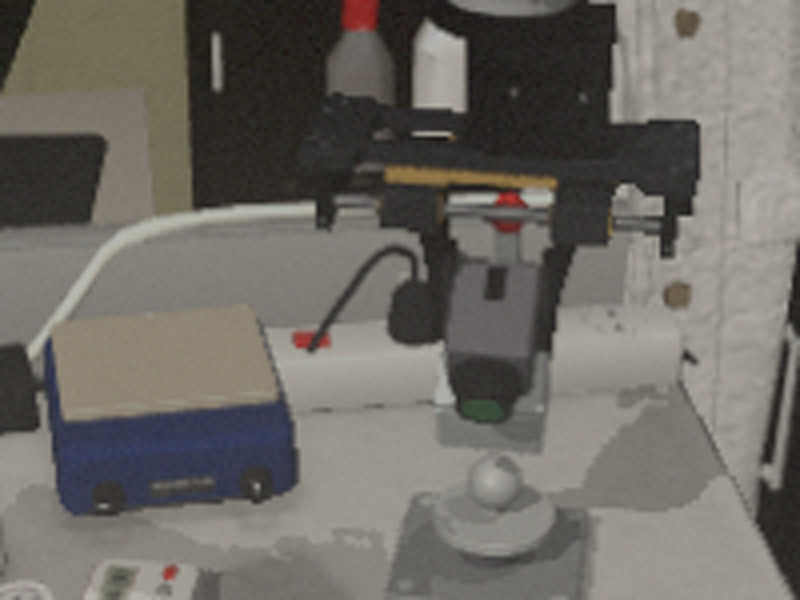

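```bash
python3 - <<'E'
from h import *
S,D=camera_info("scene"),camera_info("side");s=sense();g=s['tool_pos']-[0,0,51]
yaw=np.radians(28.19);tx=np.array([np.cos(yaw),np.sin(yaw),0]);ty=np.array([np.sin(yaw),-np.cos(yaw),0])
X,r=tri([(S,[307.5,113.3]),(D,[243,170.6])]);q=X-g;print(X,r,q@tx,q@ty,q[2],np.hypot(q@ty,q[2]))
im=read_camera("side");crop(im,190,140,270,240,6,"q_side.png")
E
```

```text
[485.2060307   75.67621702 235.90353335] [2.1439607260968305, 2.1439607260968256] -2.043534365618321 50.41559522247279 30.020637205512287 58.676834439676526
```

View pics/q_side.png

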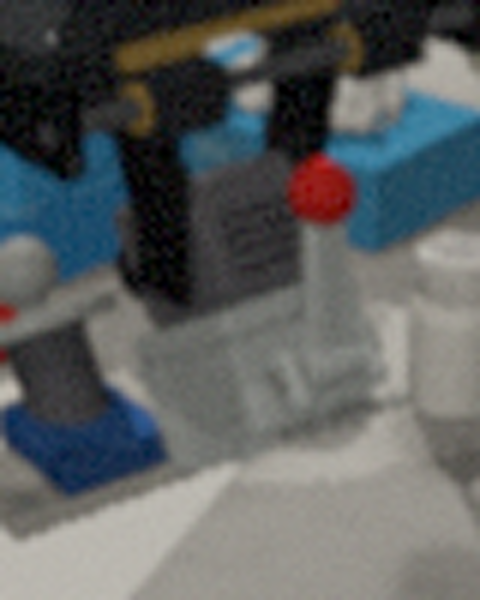

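```bash
python3 - <<'E'
from h import *
D=camera_info("side");s=sense();g=s['tool_pos']-[0,0,51]
yaw=np.radians(28.19);tx=np.array([np.cos(yaw),np.sin(yaw),0]);ty=np.array([np.sin(yaw),-np.cos(yaw),0])
def mp(p,y=0):
    c,d=ray(D,[np.array(p)/6+[190,140]]);d=d[0];X=c+d*(((g+tx*y-c)@tx)/(d@tx));q=X-g;return np.array([q@ty,q[2]])
R={k:mp(*v) for k,v in dict(bot=((248,295),),top=((241,160),),botL=((193,308),-22),botR=((303,282),22),topL=((190,172),-22),knob=((322,189),),armbase=((323,345),)).items()}
for k,v in R.items():print(k,v.round(1))
for a,b in(('bot','top'),('botL','topL'),('armbase','knob')):
    e=R[b]-R[a];print(a,b,np.hypot(*e),np.degrees(np.arctan2(e[1],e[0])))
e=R['knob']-R['bot'];print('bot->knob',np.hypot(*e),np.degrees(np.arctan2(e[1],e[0])),'expected for th',[(th,round(np.hypot(10+61*np.cos(th),61*np.sin(th)-28),1),round(np.degrees(np.arctan2(61*np.sin(th)-28,10+61*np.cos(th))),1)) for th in(.9,1,1.1)])
E
```

```text
bot [ 12.6 -23.2]
top [10.3 25.7]
botL [ 11.2 -21.5]
botR [ 15.  -24.4]
topL [12.1 28.2]
knob [52.3 29.8]
armbase [ 52.6 -25.9]
bot top 49.018740361745806 92.70635486729883
botL topL 49.692907698219834 88.98090613916527
armbase knob 55.706259860490135 90.316859228388
bot->knob 66.26457025809923 53.21207849949184 expected for th [(0.9, np.float64(51.8), np.float64(22.4)), (1, np.float64(48.9), np.float64(28.5)), (1.1, np.float64(46.0), np.float64(35.0))]
```

```bash
cat > ov.py <<'E'
from h import *
def pts(g,yaw,phi,gx,gz,th):
    tx=np.array([np.cos(yaw),np.sin(yaw),0]);ty=np.array([np.sin(yaw),-np.cos(yaw),0]);up=np.array([0,0,1.])
    cx=np.cos(phi)*ty+np.sin(phi)*up; cz=-np.sin(phi)*ty+np.cos(phi)*up
    f=lambda x,y,z:g+cx*(x-gx)+tx*y+cz*(z-gz)
    P=[f(x,y,z) for x in(-28,28) for y in(-22,22) for z in(50,95)]+[f(x,y,z) for x in(-34,30) for y in(-28,28) for z in(0,50)]
    P+=[f(38+61*np.cos(th),0,22+61*np.sin(th)),f(38,0,22),f(-48,0,72)]
    return P,f(0,0,0)
E
python3 - <<'E'
from ov import *
D=camera_info("side");S=camera_info("scene");s=sense();g=s['tool_pos']-[0,0,51]
im=cv2.imread("pics/q_side.png");sc=cv2.imread("pics/p_scene.png")
P,o=pts(g,np.radians(28.19),np.radians(31),14,75,1.07)
for k,p in enumerate(proj(D,P)):
    q=((p-[190,140])*6).astype(int);cv2.circle(im,tuple(int(v) for v in q),3,(0,255,0) if k<8 else (255,0,255) if k<16 else (0,255,255),-1)
for k,p in enumerate(proj(S,P)):
    q=((p-[180,60])*4).astype(int);cv2.circle(sc,tuple(int(v) for v in q),3,(0,255,0) if k<8 else (255,0,255) if k<16 else (0,255,255),-1)
cv2.imwrite("pics/r_side.png",im);cv2.imwrite("pics/r_scene.png",sc[150:480,350:650])
E
```

```text
(no output)
```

View pics/r_side.png

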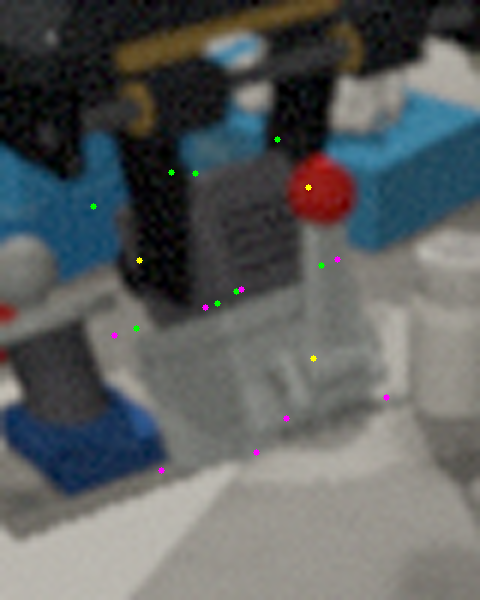

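View pics/r_scene.png

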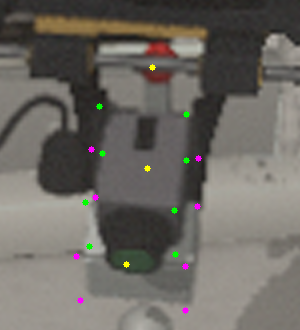

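drive_tool:
  motion: [0,0,0,-0.8,0,0,0,-0.9,0,0,0,-0.9,0,0,0,-0.9,0,0,0,-0.9,0,0,0,-0.9,0,0,0,-0.9,0,0,0,-0.9,0,0,0,0,0,0,0,0]

```text
t: 15.1
tool_pos: [463.5, 121.1, 257.4]
tool_rot: [-180.0, 0.0, 76.8]
force: [-0.6, 0.2, -6.2]
grip_width: 43.8
```

```bash
python3 - <<'E'
from h import *
s=sense();print(s['tool_pos'],s['tool_rot'])
im=read_camera("side");print(red(im));crop(im,170,140,290,240,6,"s_side.png")
E
```

```text
[463.53630667 121.07177404 257.44870121] [-1.79953509e+02  1.73958641e-02  7.68359477e+01]
[(162, [198.1, 40.7], [193, 31, 11, 21]), (68, [252.9, 164.0], [249, 160, 9, 9]), (55, [181.1, 199.1], [174, 197, 17, 5]), (49, [356.4, 268.6], [353, 265, 8, 8]), (30, [241.1, 174.2], [238, 171, 8, 7]), (25, [25.4, 357.1], [18, 355, 15, 6]), (23, [185.9, 191.0], [179, 190, 13, 4]), (20, [24.0, 345.4], [20, 342, 10, 9]), (16, [155.5, 22.1], [153, 21, 6, 3])]
```

View pics/s_side.png

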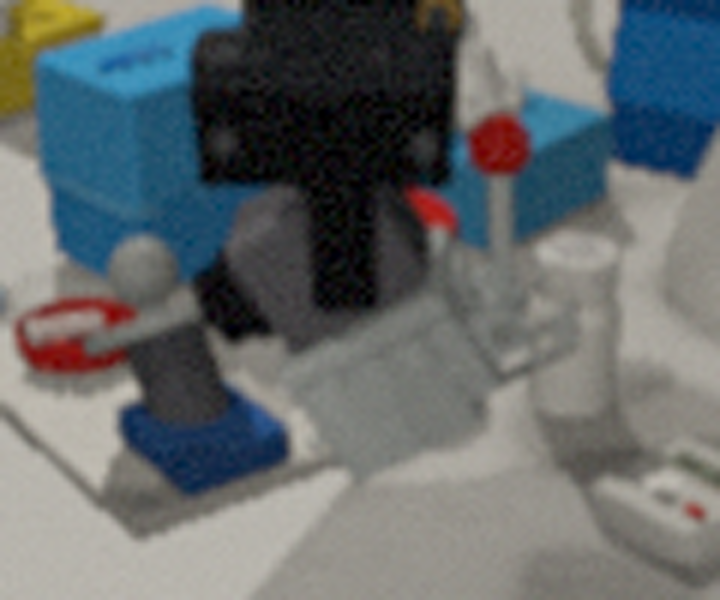

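```bash
python3 - <<'E'
from h import *
D=camera_info("side");s=sense();g=s['tool_pos']-[0,0,51]
yaw=np.radians(s['tool_rot'][2]);tx=np.array([np.cos(yaw),np.sin(yaw),0]);ty=np.array([np.sin(yaw),-np.cos(yaw),0])
def mp(p,y=0):
    c,d=ray(D,[np.array(p)/6+[170,140]]);d=d[0];X=c+d*(((g+tx*y-c)@tx)/(d@tx));q=X-g;return np.array([q@ty,q[2]])
o=np.array([mp(p,-28) for p in((285,375),(432,293),(355,477),(490,405))])
m=np.array([(-34,50),(30,50),(-34,0),(30,0)],float)
k=mp((500,145));print(o.round(1),'knob',k)
for src,dst in((m,o),):
    mc,oc=m.mean(0),o.mean(0);a=m-mc;b=o-oc
    ph=np.arctan2((a[:,0]*b[:,1]-a[:,1]*b[:,0]).sum(),(a*b).sum());sc=np.hypot((a[:,0]*b[:,1]-a[:,1]*b[:,0]).sum(),(a*b).sum())/(a*a).sum()
    R=np.array([[np.cos(ph),-np.sin(ph)],[np.sin(ph),np.cos(ph)]]);print('phi',np.degrees(ph),'scale',sc)
    print('resid',(b-a@R.T).round(1))
    grip=mc+R.T@(-oc);print('grip in cam frame',grip)
    kc=R.T@(k-oc)+mc;print('knob cam',kc,'theta',np.arctan2(kc[1]-22,kc[0]-38),np.hypot(kc[1]-22,kc[0]-38))
a=mp((501,300))-mp((500,150));print('arm',np.degrees(np.arctan2(-a[1],-a[0])))
print('body/finger tip ctr', mp((345,308),-22))
E
```

```text
[[-19.2 -45.1]
 [ 30.4 -13.4]
 [  3.5 -85. ]
 [ 49.8 -55.6]] knob [52.07302371 27.74233086]
phi 30.412004719393888 scale 0.9003119670881922
resid [[ 4.9 -0.7]
 [-0.7 -1.4]
 [ 2.3  2.5]
 [-6.6 -0.5]]
grip in cam frame [ 9.2733308  76.06795473]
knob cam [68.22507277 73.63303438] theta 1.0411943584976073 59.82913390221225
arm 90.93510926124723
body/finger tip ctr [  1.10511744 -22.49728833]
```

drive_tool:
  motion: [0,0,0,0.75,0,0,0,0.85,0,0,0,0.85,0,0,0,0.85,0,0,0,0.85,0,0,0,0.85,0,0,0,0.85,0,0,0,0.85,0,0,0,0.83,0,0,0,0,0,0,0,0,0,0,0,0]

```text
t: 16.35
tool_pos: [463.7, 121.1, 257.9]
tool_rot: [-180.0, 0.0, 25.3]
force: [-0.8, -0.1, -6.1]
grip_width: 43.5
```

```bash
cat > to.py <<'E'
from h import *
import sys
s=sense();T=np.array([float(v) for v in sys.argv[1:4]])
yaw=np.radians(s['tool_rot'][2]);tx=np.array([np.cos(yaw),np.sin(yaw),0]);ty=np.array([np.sin(yaw),-np.cos(yaw),0])
d=T-s['tool_pos'];print(s['tool_pos'].round(1),s['tool_rot'].round(2),s['force'].round(1),s['grip_width'].round(1),"x,y,z units",(np.array([d@tx,d@ty,-d[2]])/30).round(3))
E
python3 to.py 379 396.4 243
```

```text
Traceback (most recent call last):
  File "to.py", line 5, in <module>
    d=T-s['tool_pos'];print(s['tool_pos'].round(1),s['tool_rot'].round(2),s['force'].round(1),s['grip_width'].round(1),"x,y,z units",(np.array([d@tx,d@ty,-d[2]])/30).round(3))
                                                                                              ^^^^^^^^^^^^^^^^^^^^^
AttributeError: 'float' object has no attribute 'round'
```

```bash
sed -i "s/s\['grip_width'\].round(1)/round(s['grip_width'],1)/" to.py; python3 to.py 379 396.4 243
```

```text
[463.7 121.1 257.9] [-180.      0.     25.31] [-0.8 -0.1 -6.1] 43.5 x,y,z units [ 1.369 -9.503  0.495]
```

drive_tool:
  motion: [0.05,-0.4,0,0.04,0.1,-0.7,0,0,0.13,-0.95,0,0,0.13,-0.95,0,0,0.13,-0.95,0,0,0.13,-0.95,0,0,0.13,-0.95,0,0,0.13,-0.95,0,0,0.13,-0.95,0,0,0.13,-0.95,0,0,0.1,-0.5,0,0,0.08,-0.3,0,0]

```text
t: 17.55
tool_pos: [379.8, 398.3, 257.8]
tool_rot: [-180.0, 0.0, 25.1]
force: [0.1, -0.6, -6.3]
grip_width: 43.8
```

drive_tool:
  motion: [0,0,0,0,0,0,0,0,0,0,0,0]

```text
t: 17.85
tool_pos: [381.1, 395.9, 257.8]
tool_rot: [180.0, 0.0, 24.9]
force: [-0.9, -1.7, -6.6]
grip_width: 43.7
```

```bash
python3 to.py 379 396.4 238; python3 - <<'E'
from h import *
im=read_camera("side");print(red(im,(130,60,280,210)));crop(im,130,90,250,190,6,"t_side.png")
im=read_camera("scene");print(red(im));crop(im,180,170,310,330,4,"t_scene.png")
E
```

```text
[381.1 395.9 257.8] [1.7997e+02 2.0000e-02 2.4890e+01] [-0.9 -1.7 -6.6] 43.7 x,y,z units [-0.057 -0.044  0.66 ]
[(267, [233.6, 178.0], [222, 172, 24, 13]), (55, [181.1, 199.1], [174, 197, 17, 5]), (49, [189.2, 129.9], [186, 126, 7, 8]), (23, [185.8, 191.0], [178, 190, 14, 4])]
[(338, [180.4, 261.7], [164, 247, 36, 25]), (177, [255.4, 300.4], [247, 292, 17, 18]), (60, [414.3, 52.5], [411, 48, 8, 10]), (58, [176.7, 246.1], [169, 242, 13, 10]), (43, [254.7, 185.5], [250, 183, 11, 6]), (31, [245.0, 318.1], [239, 316, 13, 5])]
```

View pics/t_side.png

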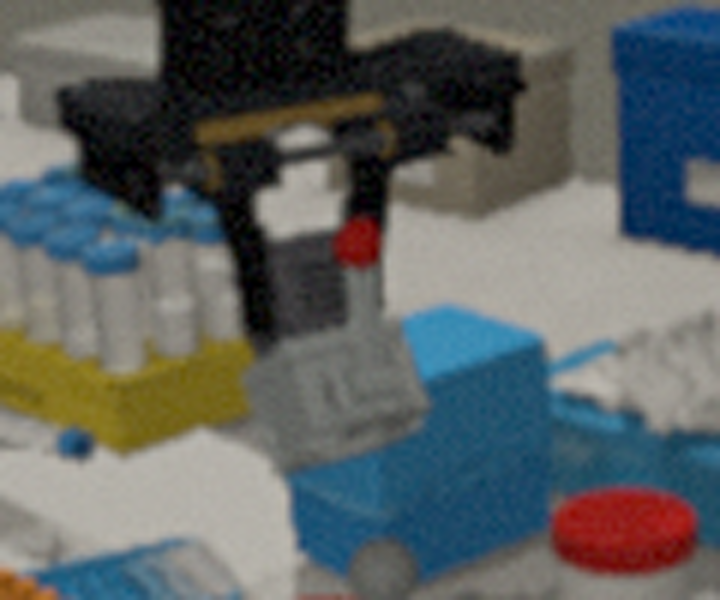

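View pics/t_scene.png

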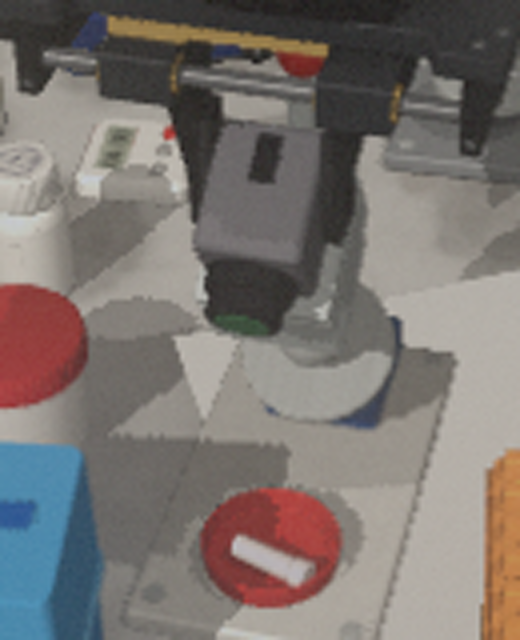

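```bash
python3 to.py 383.1 387.8 222.9
```

```text
[381.1 396.  257.9] [179.98   0.    24.89] [ 0.   0.9 -6.1] 43.8 x,y,z units [-0.056  0.276  1.167]
```

drive_tool:
  motion: [-0.03,0.07,0.2,0,-0.026,0.07,0.3,0,0,0.07,0.3,0,0,0.066,0.25,0,0,0,0.117,0,0,0,0,0,0,0,0,0,0,0,0,0]

```text
t: 18.75
tool_pos: [382.9, 388.9, 223.4]
tool_rot: [-180.0, -0.1, 25.0]
force: [0.2, 0.5, -6.5]
grip_width: 44.0
```

```bash
python3 to.py 383.1 387.8 222.9; python3 - <<'E'
from h import *
im=read_camera("side");print(red(im,(130,60,280,210)));crop(im,140,110,240,210,6,"u_side.png")
im=read_camera("scene");crop(im,200,180,300,300,5,"u_scene.png")
E
```

```text
[382.9 388.9 223.4] [-1.7999e+02 -6.0000e-02  2.4970e+01] [ 0.2  0.5 -6.5] 44.0 x,y,z units [-0.011  0.037  0.018]
[(267, [233.5, 178.1], [222, 172, 24, 13]), (54, [181.2, 199.1], [174, 197, 17, 5]), (50, [191.1, 143.6], [188, 140, 7, 8]), (20, [187.0, 191.2], [181, 190, 11, 4])]
```

View pics/u_side.png

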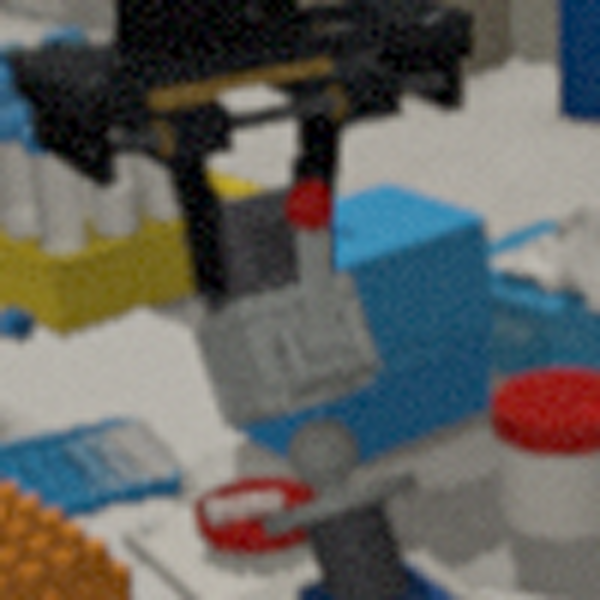

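View pics/u_scene.png

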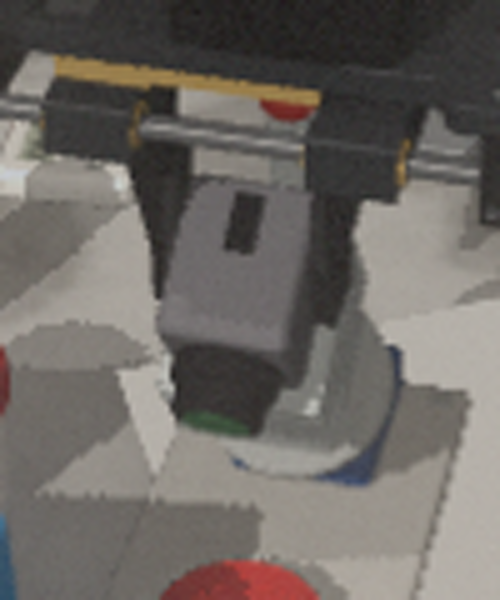

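```bash
python3 - <<'E'
from ov import *
D=camera_info("side");S=camera_info("scene");s=sense();g=s['tool_pos']-[0,0,51];yaw=np.radians(s['tool_rot'][2])
B=np.array([401.9,347.5,83]);pb=proj(D,[B])[0];ob=np.array([322,452])/6+[140,110];bias=ob-pb;print("side ball bias px",bias)
pbs=proj(S,[B])[0];obs=np.array([291,331])/2.7+[150,130];bs=obs-pbs;print("scene bias",bs)
im=cv2.imread("pics/u_side.png");sc=cv2.imread("pics/u_scene.png")
P,o=pts(g,yaw,np.radians(32),9.5,77,1.03);P.append(o)
print("knob pred",proj(D,[P[16]])+bias,"obs 191.1 143.6")
for k,p in enumerate(proj(D,P)+bias):
    q=((p-[140,110])*6).astype(int);cv2.circle(im,tuple(int(v) for v in q),3,(0,255,0) if k<8 else (255,0,255) if k<16 else (0,255,255),-1)
for k,p in enumerate(proj(S,P)+bs):
    q=((p-[200,180])*5).astype(int);cv2.circle(sc,tuple(int(v) for v in q),3,(0,255,0) if k<8 else (255,0,255) if k<16 else (0,255,255),-1)
cv2.imwrite("pics/v.png",np.hstack([im[100:560,100:480],sc[100:560,80:]])) 
E
```

```text
side ball bias px [0.64631663 0.20625847]
scene bias [ 1.43188347 -0.31845599]
knob pred [[191.9251511  144.36972641]] obs 191.1 143.6
```

View pics/v.png

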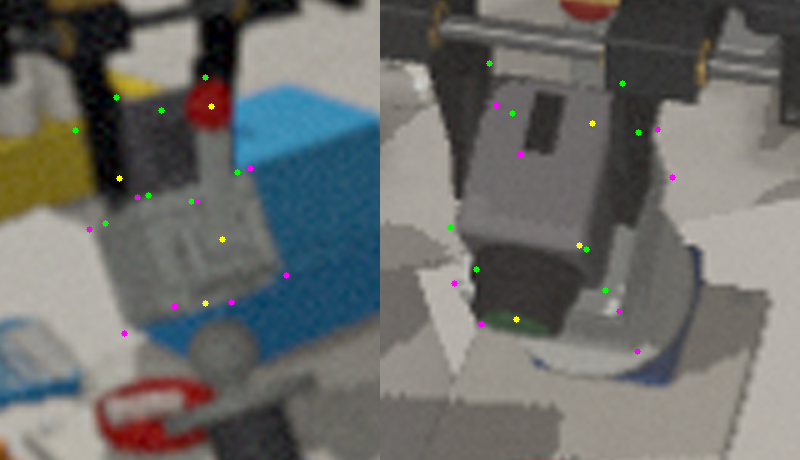

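drive_tool:
  motion: [-0.01,0.09,0.12,0,0,0.071,0.113,0,0,0.071,0.113,0,0,0,0,0,0,0,0,0]

```text
t: 19.35
tool_pos: [385.3, 382.0, 212.2]
tool_rot: [180.0, 0.0, 24.9]
force: [-0.0, 0.5, -7.3]
grip_width: 43.9
```

```bash
python3 to.py 392.5 367.6 187.3
```

```text
[385.3 382.  212.2] [1.800e+02 3.000e-02 2.494e+01] [-0.   0.5 -7.3] 43.9 x,y,z units [0.015 0.537 0.832]
```

drive_tool:
  motion: [0.01,0.065,0.1,0,0,0.065,0.1,0,0,0,0,0,0,0,0,0]

```text
t: 19.75
tool_pos: [387.2, 378.7, 206.3]
tool_rot: [-180.0, 0.0, 24.9]
force: [-0.3, 0.1, -5.8]
grip_width: 43.6
```

drive_tool:
  motion: [0,0.065,0.1,0,0,0,0,0,0,0,0,0]

```text
t: 20.05
tool_pos: [388.0, 376.9, 203.4]
tool_rot: [180.0, 0.0, 25.0]
force: [1.0, -0.0, -6.6]
grip_width: 43.7
```

```bash
python3 to.py 392.5 367.6 187.3;python3 - <<'E'
from h import *
im=read_camera("side");print(red(im,(130,60,280,210)));crop(im,140,110,240,210,6,"w_side.png")
E
```

```text
[388.  376.9 203.4] [1.800e+02 2.000e-02 2.495e+01] [ 1.  -0.  -6.6] 43.7 x,y,z units [0.004 0.345 0.536]
[(267, [233.5, 178.1], [222, 172, 24, 13]), (54, [193.8, 152.6], [190, 149, 8, 8]), (54, [181.0, 199.1], [174, 197, 17, 5]), (23, [186.3, 191.1], [179, 190, 13, 4])]
```

View pics/w_side.png

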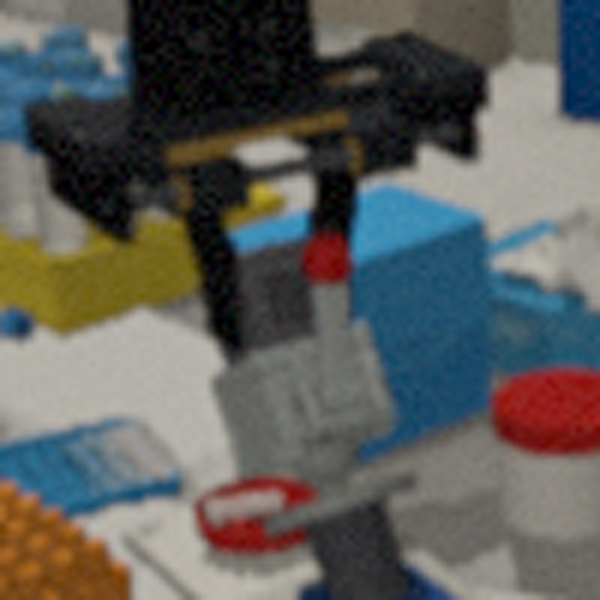

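drive_tool:
  motion: [0,0.065,0.1,0,0,0.065,0.1,0,0,0,0,0,0,0,0,0]

```text
t: 20.5
tool_pos: [389.9, 373.0, 197.3]
tool_rot: [180.0, 0.0, 24.9]
force: [2.2, -2.6, -6.2]
grip_width: 43.5
```

drive_tool:
  motion: [0,0.065,0.1,0,0,0,0,0,0,0,0,0]

```text
t: 20.8
tool_pos: [390.9, 371.5, 194.5]
tool_rot: [180.0, -0.0, 25.0]
force: [2.6, -3.3, -6.0]
grip_width: 44.0
```

drive_tool:
  motion: [0,0.033,0.05,0,0,0,0,0,0,0,0,0]

```text
t: 21.1
tool_pos: [391.2, 370.8, 193.1]
tool_rot: [180.0, -0.0, 25.0]
force: [2.6, -2.1, -3.8]
grip_width: 43.9
```

```bash
python3 to.py 392.5 367.6 187.3;python3 - <<'E'
from h import *
im=read_camera("side");print(red(im,(130,60,280,210)));crop(im,140,110,240,210,6,"x_side.png")
im=read_camera("scene");crop(im,200,180,300,300,5,"x_scene.png")
E
```

```text
[391.2 370.8 193.1] [ 1.7998e+02 -3.0000e-02  2.4960e+01] [ 2.6 -2.1 -3.8] 43.9 x,y,z units [-0.004  0.114  0.193]
[(265, [233.5, 178.1], [222, 172, 24, 13]), (56, [181.2, 199.1], [174, 197, 17, 5]), (53, [195.6, 156.9], [192, 153, 8, 8])]
```

View pics/x_side.png

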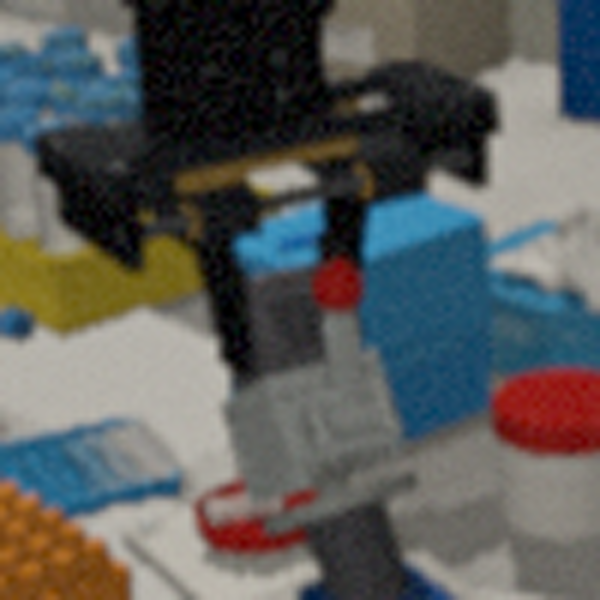

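View pics/x_scene.png

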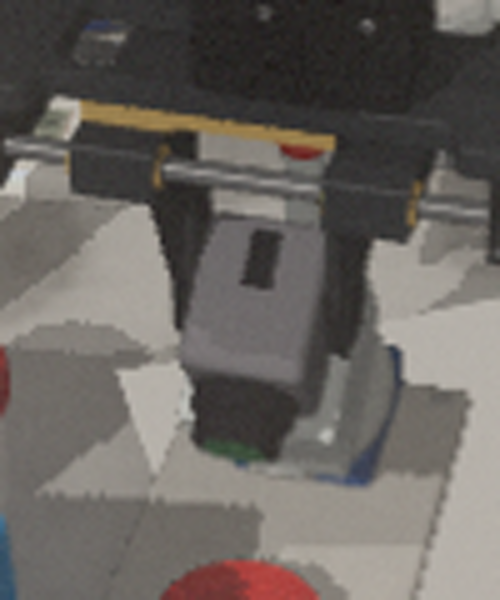

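drive_tool:
  motion: [0.02,0.07,0.03,0,0,0.02,0.03,0,0,0,0,0,0,0,0,0]

```text
t: 21.6
tool_pos: [392.2, 368.6, 190.7]
tool_rot: [-180.0, 0.1, 25.0]
force: [-0.3, -1.0, -5.9]
grip_width: 43.9
```

drive_tool:
  motion: [0,0.03,0.045,0,0,0,0,0,0,0,0,0]

```text
t: 21.9
tool_pos: [393.0, 367.8, 189.7]
tool_rot: [-180.0, 0.0, 25.0]
force: [-0.7, 0.2, -6.2]
grip_width: 43.7
```

```bash
python3 to.py 392.5 367.6 187.3
```

```text
[393.  367.8 189.7] [-1.800e+02  1.000e-02  2.495e+01] [-0.7  0.2 -6.2] 43.7 x,y,z units [-0.016 -0.001  0.082]
```

Force relieved; continue down in small steps until contact.

drive_tool:
  motion: [0,0.03,0.045,0,0,0,0,0,0,0,0,0]

```text
t: 22.2
tool_pos: [393.4, 367.0, 188.5]
tool_rot: [-180.0, 0.0, 25.0]
force: [0.0, -0.0, -6.7]
grip_width: 43.9
```

drive_tool:
  motion: [0,0.03,0.045,0,0,0,0,0,0,0,0,0]

```text
t: 22.5
tool_pos: [393.8, 366.5, 187.6]
tool_rot: [-180.0, -0.0, 25.0]
force: [-2.4, 0.9, -1.6]
grip_width: 43.7
```

```bash
python3 to.py 392.5 367.6 187.3;python3 - <<'E'
from h import *
im=read_camera("side");print(red(im,(130,60,280,210)));crop(im,140,110,240,210,6,"y_side.png")
E
```

```text
[393.8 366.5 187.6] [-1.7997e+02 -4.0000e-02  2.4960e+01] [-2.4  0.9 -1.6] 43.7 x,y,z units [-0.025 -0.052  0.01 ]
[(266, [233.4, 178.1], [222, 172, 24, 13]), (53, [181.1, 199.1], [174, 197, 17, 5]), (51, [197.0, 159.6], [193, 156, 8, 8])]
```

View pics/y_side.png

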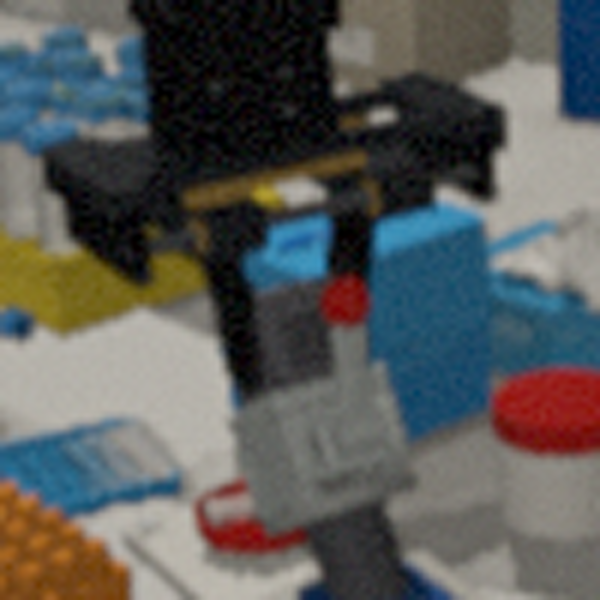

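drive_tool:
  motion: [-0.02,0.01,0.04,0,0,0,0,0,0,0,0,0]

```text
t: 22.85
tool_pos: [393.8, 366.5, 187.5]
tool_rot: [-179.9, -0.1, 25.0]
force: [-3.6, 3.4, 5.9]
grip_width: 43.8
```

drive_tool:
  motion: [0,0.01,0.04,0,0,0,0,0,0,0,0,0]

```text
t: 23.15
tool_pos: [393.7, 366.7, 187.2]
tool_rot: [-179.9, -0.1, 25.0]
force: [-7.6, 4.1, 12.3]
grip_width: 43.7
```

```bash
python3 to.py 392.5 367.6 187.3;python3 -c "
from h import *
print(sense()['ft_torque'])"
```

```text
[393.7 366.7 187.2] [-1.7989e+02 -1.4000e-01  2.4980e+01] [-7.6  4.1 12.3] 43.7 x,y,z units [-0.024 -0.044 -0.004]
[ 0.19265764  1.24968035 -0.07353953]
```

drive_tool:
  motion: [-0.04,0,-0.02,0,0,0,0,0,0,0,0,0]

```text
t: 23.45
tool_pos: [393.5, 366.4, 187.4]
tool_rot: [-179.9, -0.3, 25.0]
force: [-1.7, 5.0, 5.8]
grip_width: 43.8
```

```bash
python3 to.py 392.5 367.6 187.3;python3 - <<'E'
from h import *
im=read_camera("side");print(red(im,(130,60,280,210)));crop(im,160,140,240,210,9,"z_side.png")
im=read_camera("scene");crop(im,210,190,300,300,6,"z_scene.png")
E
```

```text
[393.5 366.4 187.4] [-179.88   -0.28   24.96] [-1.7  5.   5.8] 43.8 x,y,z units [-0.013 -0.05   0.002]
[(263, [233.5, 178.1], [222, 172, 24, 13]), (55, [196.8, 159.7], [193, 156, 8, 8]), (54, [181.3, 199.1], [174, 197, 17, 5])]
```

View pics/z_side.png

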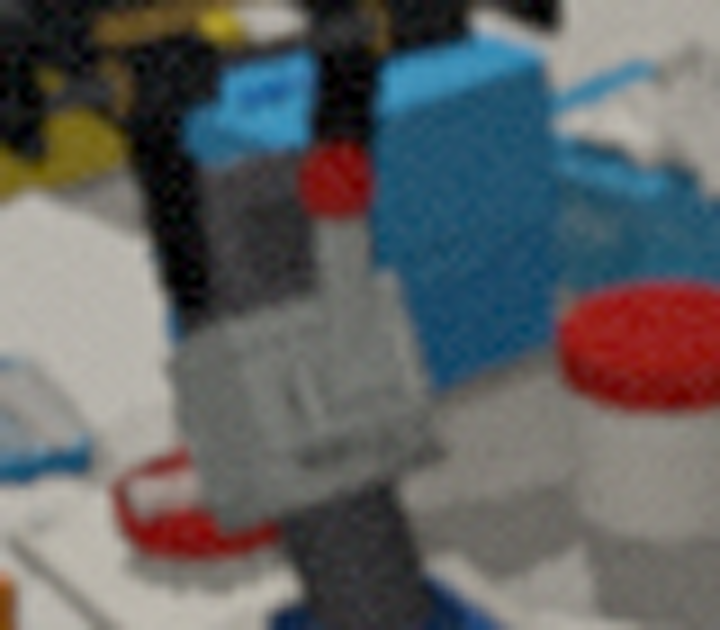

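View pics/z_scene.png

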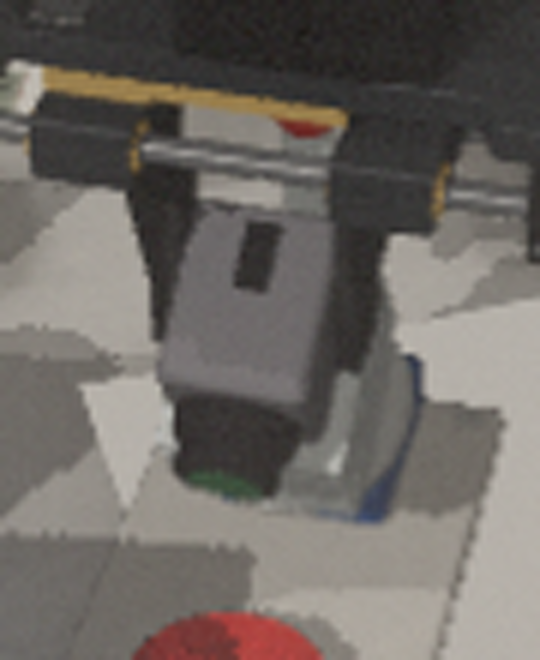

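drive_tool:
  motion: [0,0,0,0,0,0,0,0,0,0,0,0,0,0,0,0,0,0,0,0]
  claw: 75

```text
t: 24.05
tool_pos: [392.4, 364.6, 185.1]
tool_rot: [180.0, 0.0, 24.9]
force: [-0.2, 0.1, 0.3]
grip_width: 64.6
```

```bash
python3 to.py 392.5 367.6 187.3;python3 - <<'E'
from h import *
im=read_camera("side");print(red(im,(130,60,280,210)));crop(im,160,140,240,210,9,"aa_side.png")
E
```

```text
[392.4 364.6 185.1] [1.7998e+02 2.0000e-02 2.4950e+01] [-0.2  0.1  0.3] 64.6 x,y,z units [ 0.045 -0.089 -0.073]
[(264, [233.4, 178.1], [222, 172, 24, 14]), (53, [196.7, 159.8], [193, 156, 8, 8]), (52, [181.1, 199.1], [174, 197, 17, 5])]
```

View pics/aa_side.png

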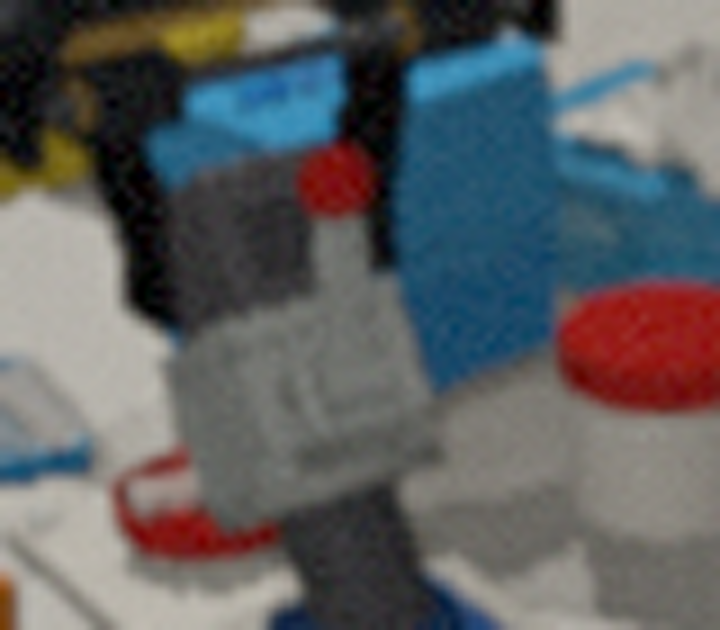

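drive_tool:
  motion: [0,0,-0.3,0,0,0,-0.7,0,0,0,-0.9,0,0,0,-0.9,0,0,0.6,-0.5,0,0,0.8,0,0,0,0.8,0,0,0,0.6,0,0,0,0,0,0,0,0,0,0,0,0,0,0]

```text
t: 25.2
tool_pos: [427.6, 289.3, 284.7]
tool_rot: [-180.0, -0.0, 25.0]
force: [0.1, 0.3, -0.6]
grip_width: 65.3
```

```bash
python3 to.py 392.5 367.6 187.3;python3 - <<'E'
from h import *
W=camera_info("wrist");im=read_camera("wrist");cv2.imwrite("pics/ab_w.png",im);print(red(im));crop(im,130,0,370,240,2.4,"ab_wrist.png")
np.savez("ab.npz",**{k:np.array(v) for k,v in W.items()})
im=read_camera("side");print(red(im,(130,60,280,210)));crop(im,160,140,240,210,9,"ab_side.png")
im=read_camera("scene");print(red(im,(180,150,320,340)));crop(im,210,190,300,300,5,"ab_scene.png")
E
```

```text
[427.6 289.3 284.7] [-1.7998e+02 -2.0000e-02  2.4980e+01] [ 0.1  0.3 -0.6] 65.3 x,y,z units [ 0.041 -2.86   3.245]
[(3623, [383.9, 105.5], [349, 72, 70, 68]), (604, [257.4, 161.4], [244, 148, 28, 28]), (103, [253.6, 34.7], [230, 26, 51, 29]), (92, [260.5, 34.9], [242, 30, 36, 15])]
[(266, [233.4, 178.0], [222, 172, 24, 13]), (53, [181.1, 199.2], [174, 197, 17, 5]), (45, [196.4, 159.9], [193, 157, 8, 7])]
[(478, [188.1, 255.5], [180, 242, 21, 30]), (195, [255.1, 300.3], [245, 292, 19, 18]), (81, [259.7, 207.0], [255, 202, 11, 11]), (40, [245.8, 318.1], [239, 316, 16, 5])]
```

View pics/ab_wrist.png

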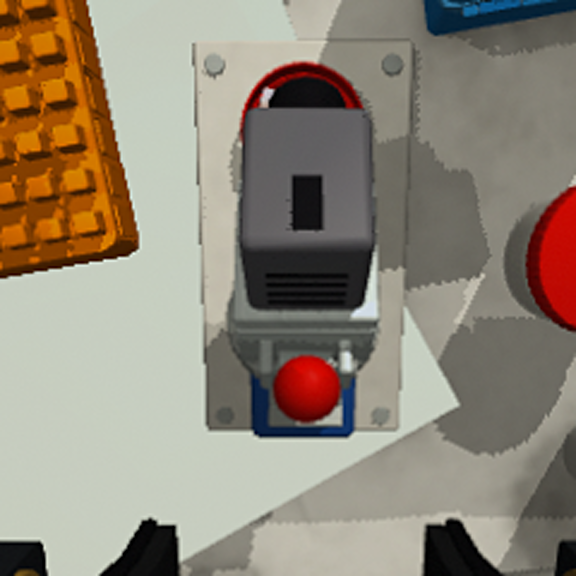

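View pics/ab_side.png

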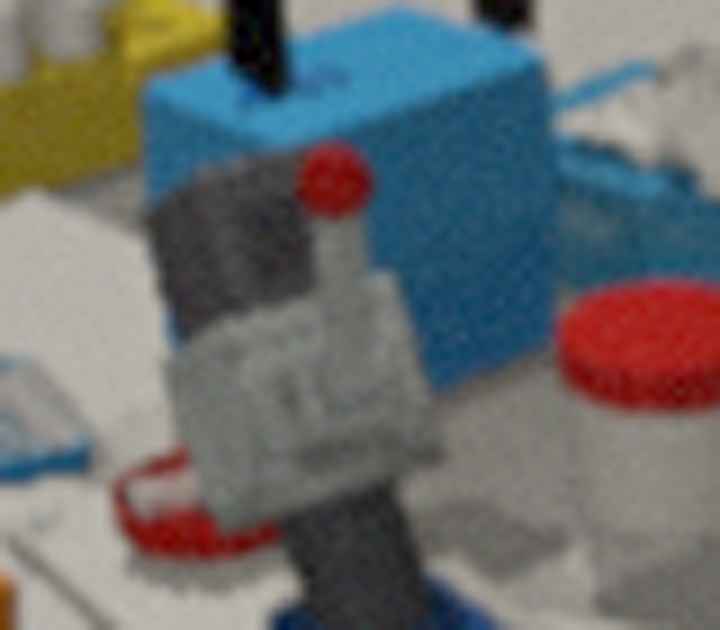

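View pics/ab_scene.png

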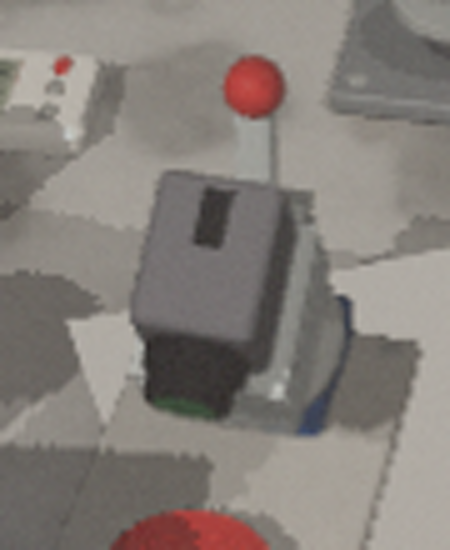

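```bash
python3 - <<'E'
from h import *
W=dict(np.load("ab.npz"));S,D=camera_info("scene"),camera_info("side")
bS=np.array([1.43,-.32]);bD=np.array([.65,.2])
X,r=tri([(W,[257.4,161.4]),(S,np.array([259.7,207])-bS),(D,np.array([196.6,159.8])-bD)]);print("knob",X,r)
o=np.array([406.4,337.9,66]);ty=np.array([.4226,-.9063,0]);tx=np.array([.9063,.4226,0]);up=np.array([0,0,1.]);ph=.56
cx=np.cos(ph)*ty+np.sin(ph)*up;cz=-np.sin(ph)*ty+np.cos(ph)*up
q=X-o;print("knob in stud",q@cx,q@tx,q@cz,"theta",np.arctan2(q@cz-22,q@cx-38),np.hypot(q@cz-22,q@cx-38))
f=lambda x,y,z:o+cx*x+tx*y+cz*z
for n,p,ob in(("topRearL",(28,-22,95),(242,247)),("topRearR",(28,22,95),(374,247)),("topFrL",(-28,-22,95),(246,110)),("topFrR",(-28,22,95),(370,110)),("botRearL",(28,-22,50),(250,305)),("botRearR",(28,22,50),(365,308))):
    print(n,(proj(W,[f(*p)])[0]-[130,0])*2.4,ob)
E
```

```text
knob [413.86585922 324.41048392 165.96393374] [0.7735104110917945, 1.26858907241665, 0.6904095938436413]
knob in stud 66.13077124222704 1.065638717205555 76.52498043542467 theta 1.0944904583532429 61.35400379898569
topRearL [233.86107397 249.92793771] (242, 247)
topRearR [375.02854878 249.88125736] (374, 247)
topFrL [238.67808428 105.45463014] (246, 110)
topFrR [369.20435362 105.45092457] (370, 110)
botRearL [245.1423298  317.64419918] (250, 305)
botRearR [362.04869604 317.58580411] (365, 308)
```

```bash
python3 to.py 413.9 324.4 217
```

```text
[427.5 289.4 284.4] [-179.99    0.     25.02] [-0.9  0.3 -0.2] 65.1 x,y,z units [ 0.083 -1.25   2.245]
```

drive_tool:
  motion: [0.083,-0.4,0,0,0,-0.5,0.1,0,0,-0.35,0.5,0,0,0,0.7,0,0,0,0.6,0,0,0,0.345,0,0,0,0,0,0,0,0,0,0,0,0,0]

```text
t: 26.25
tool_pos: [414.8, 324.2, 218.0]
tool_rot: [-180.0, -0.1, 25.0]
force: [1.0, 1.1, 0.5]
grip_width: 65.4
```

```bash
python3 to.py 413.9 324.4 217; python3 - <<'E'
from h import *
im=read_camera("side");print(red(im,(130,60,280,210)));crop(im,140,110,240,210,6,"ac_side.png")
im=read_camera("scene");crop(im,210,170,310,300,4.5,"ac_scene.png")
E
```

```text
[414.8 324.2 218. ] [-1.7999e+02 -1.0000e-01  2.4960e+01] [1.  1.1 0.5] 65.4 x,y,z units [-0.024 -0.019  0.033]
[(263, [233.3, 178.0], [222, 172, 24, 13]), (54, [181.0, 199.1], [174, 197, 17, 5]), (45, [196.4, 159.9], [193, 157, 8, 7])]
```

View pics/ac_side.png

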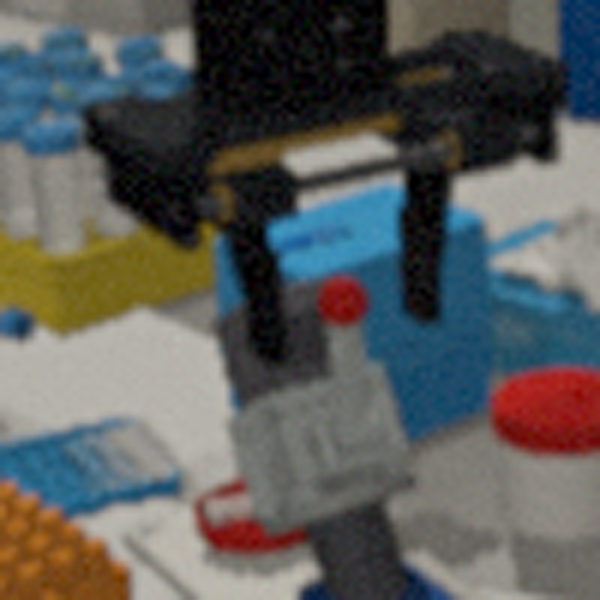

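View pics/ac_scene.png

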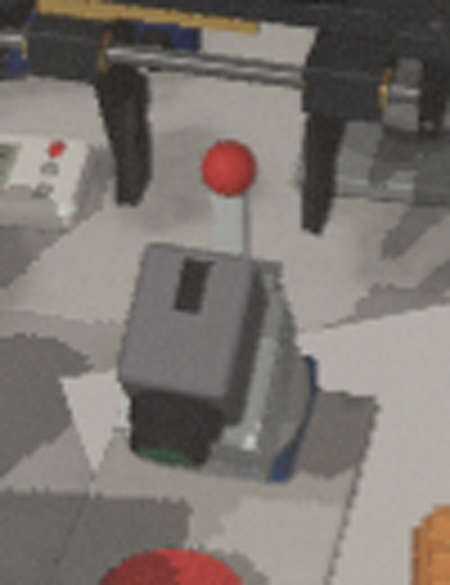

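drive_tool:
  motion: [-0.02,-0.02,0.03,0,0,0,0,0,0,0,0,0,0,0,0,0,0,0,0,0,0,0,0,0,0,0,0,0]
  claw: 10

```text
t: 27.05
tool_pos: [413.5, 324.0, 216.1]
tool_rot: [-180.0, 0.0, 25.0]
force: [0.2, 0.5, 0.6]
grip_width: 20.0
```

drive_tool:
  motion: [0,0.13,0,0,0,0.143,-0.003,0,0,0.142,0.013,0,0,0.141,0.02,0,0,0.137,0.033,0,0,0.136,0.04,0,0,0.132,0.05,0,0,0.131,0.06,0,0,0,0,0,0,0,0,0]

```text
t: 28.05
tool_pos: [427.2, 294.0, 209.5]
tool_rot: [180.0, 0.0, 24.9]
force: [-1.2, 2.2, -3.4]
grip_width: 20.3
```

```bash
python3 to.py 413.9 324.4 217; python3 - <<'E'
from h import *
im=read_camera("side");print(red(im,(130,60,280,210)));crop(im,140,110,240,210,6,"ad_side.png")
E
```

```text
[427.2 294.  209.5] [1.7998e+02 4.0000e-02 2.4940e+01] [-1.2  2.2 -3.4] 20.3 x,y,z units [ 0.024 -1.105 -0.249]
[(268, [233.4, 178.0], [222, 172, 24, 13]), (53, [181.2, 199.1], [174, 197, 17, 5]), (44, [203.8, 166.1], [201, 163, 7, 8])]
```

View pics/ad_side.png

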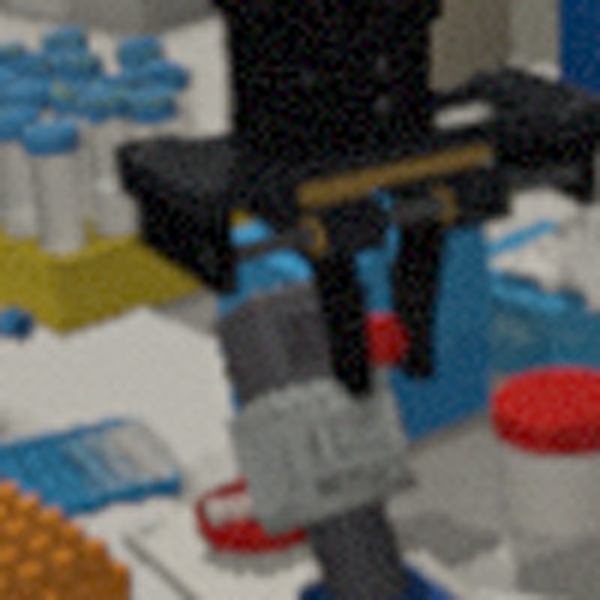

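drive_tool:
  motion: [0,0.11,0.09,0,0,0.113,0.075,0,0,0.113,0.087,0,0,0.11,0.09,0,0,0.097,0.097,0,0,0.093,0.1,0,0,0,0,0,0,0,0,0]

```text
t: 28.9
tool_pos: [435.7, 276.8, 193.6]
tool_rot: [180.0, -0.0, 24.9]
force: [0.9, -0.6, 1.9]
grip_width: 19.8
```

```bash
python3 to.py 413.9 324.4 217
```

```text
[435.7 276.8 193.6] [ 1.7997e+02 -2.0000e-02  2.4940e+01] [ 0.9 -0.6  1.9] 19.8 x,y,z units [ 0.01  -1.746 -0.781]
```

drive_tool:
  motion: [0,0.08,0.1,0,0,0.075,0.11,0,0,0.02,0.04,0,0,0,0,0,0,0,0,0]

```text
t: 29.4
tool_pos: [437.7, 272.2, 186.0]
tool_rot: [180.0, -0.0, 25.0]
force: [1.8, -1.4, 2.1]
grip_width: 19.6
```

```bash
python3 to.py 413.9 324.4 217; python3 - <<'E'
from h import *
im=read_camera("side");print(red(im,(130,60,280,210)));crop(im,140,110,240,210,6,"ae_side.png")
E
```

```text
[437.7 272.2 186. ] [179.99  -0.    24.96] [ 1.8 -1.4  2.1] 19.6 x,y,z units [ 0.016 -1.912 -1.034]
[(267, [233.4, 178.1], [222, 172, 24, 14]), (52, [181.3, 199.1], [174, 197, 17, 5]), (44, [209.3, 176.6], [207, 173, 6, 8])]
```

View pics/ae_side.png

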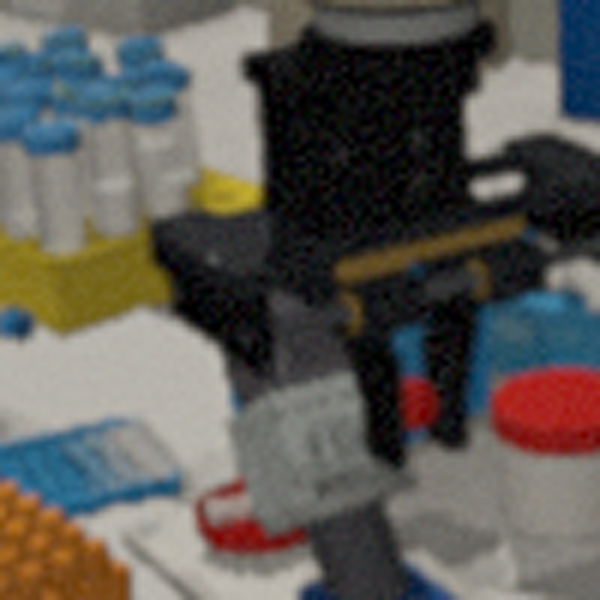

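drive_tool:
  motion: [0,0.02,0.04,0,0,0.02,0.04,0,0,0,0,0,0,0,0,0]

```text
t: 29.85
tool_pos: [438.2, 271.2, 183.9]
tool_rot: [180.0, -0.0, 25.0]
force: [0.7, -1.7, 5.2]
grip_width: 19.3
```

```bash
python3 to.py 413.9 324.4 217
```

```text
[438.2 271.2 183.9] [ 1.800e+02 -2.000e-02  2.496e+01] [ 0.7 -1.7  5.2] 19.3 x,y,z units [ 0.013 -1.949 -1.103]
```

drive_tool:
  motion: [0,0,0,0,0,0,0,0,0,0,0,0,0,0,0,0]
  claw: 60

```text
t: 30.25
tool_pos: [437.6, 271.2, 183.1]
tool_rot: [-180.0, 0.1, 25.0]
force: [-0.6, 1.3, 0.7]
grip_width: 43.6
```

drive_tool:
  motion: [0,0,-0.4,0,0,0.1,-0.8,0,0,0.3,-0.9,0,0,0.3,-0.7,0,0,0.2,-0.3,0,0,0,0,0,0,0,0,0]

```text
t: 30.95
tool_pos: [449.1, 246.6, 275.9]
tool_rot: [-180.0, 0.1, 24.9]
force: [-0.4, -0.3, -1.2]
grip_width: 52.3
```

```bash
python3 to.py 413.9 324.4 217; cat > fin.py <<'E'
from h import *
import sys
t=sys.argv[1]
W=camera_info("wrist");im=read_camera("wrist");rw=red(im);print(rw);cv2.imwrite(f"pics/{t}_wrist.png",im)
D=camera_info("side");im=read_camera("side");rd=red(im,(190,100,222,230));print(rd);crop(im,150,130,240,210,7,f"{t}_side.png")
S=camera_info("scene");im=read_camera("scene");rs=red(im,(215,170,320,270));print(rs);crop(im,200,170,310,300,4.5,f"{t}_scene.png")
E
python3 fin.py af
```

```text
[449.1 246.6 275.9] [-1.7998e+02  5.0000e-02  2.4930e+01] [-0.4 -0.3 -1.2] 52.3 x,y,z units [ 0.029 -2.845  1.965]
[(4241, [392.1, 57.1], [354, 20, 75, 76]), (460, [255.8, 164.5], [244, 153, 24, 25])]
[(47, [208.4, 177.3], [205, 174, 8, 8])]
[(62, [266.8, 202.5], [263, 199, 9, 8])]
```

View pics/af_wrist.png

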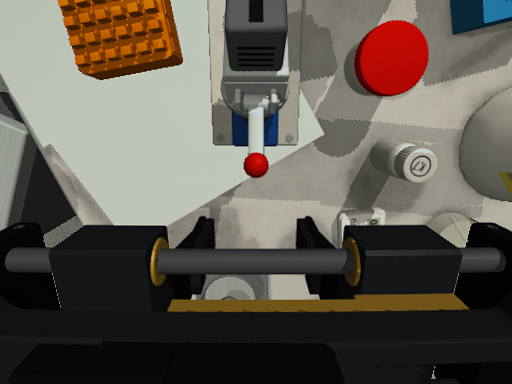

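View pics/af_side.png

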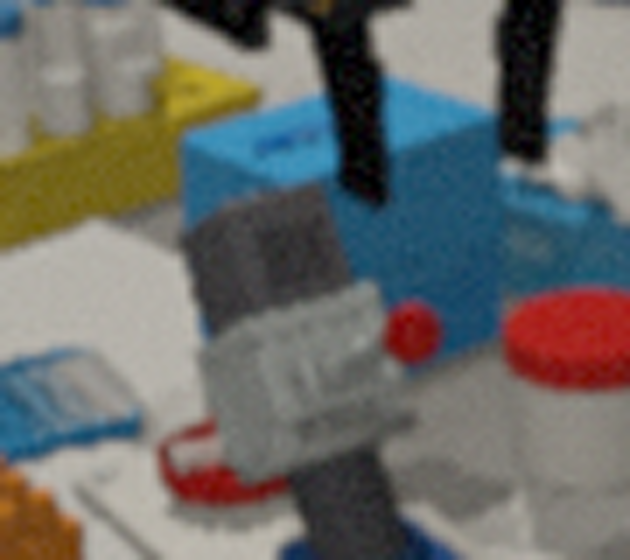

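View pics/af_scene.png

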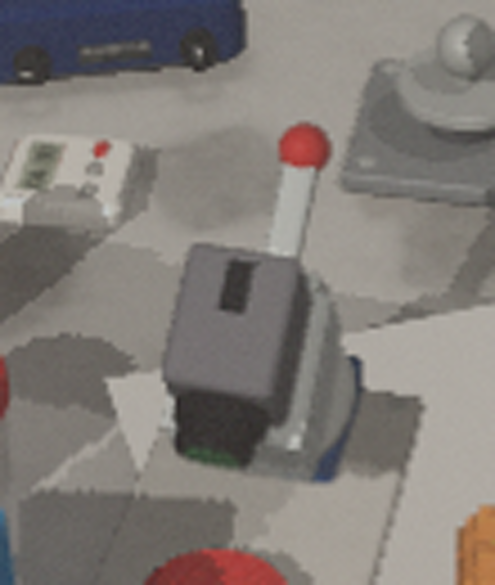

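```bash
cat > hk.py <<'E'
from h import *
import sys
w,d,s_=[[float(v) for v in a.split(',')] for a in sys.argv[1:4]]
W,S,D=camera_info("wrist"),camera_info("scene"),camera_info("side")
bS=np.array([1.43,-.32]);bD=np.array([.65,.2])
o=np.array([406.4,337.9,66]);ty=np.array([.4226,-.9063,0]);tx=np.array([.9063,.4226,0]);up=np.array([0,0,1.]);ph=.56
cx=np.cos(ph)*ty+np.sin(ph)*up;cz=-np.sin(ph)*ty+np.cos(ph)*up
for ob in ([(W,w),(S,np.array(s_)-bS),(D,np.array(d)-bD)],[(W,w),(D,np.array(d)-bD)],[(W,w),(S,np.array(s_)-bS)]):
    X,r=tri(ob);q=X-o;print("knob",X.round(1),np.round(r,1),"stud",(q@cx).round(1),(q@tx).round(1),(q@cz).round(1),"theta",np.arctan2(q@cz-22,q@cx-38).round(3),np.hypot(q@cz-22,q@cx-38).round(1))
E
python3 hk.py 255.8,164.5 208.4,177.3 266.8,202.5
```

```text
knob [436.8 275.2 137.4] [1.1 1.3 0.4] stud 96.9 1.0 23.5 theta 0.025 59.0
knob [436.2 274.8 137. ] [0.4 0.4] stud 96.9 0.4 23.1 theta 0.019 58.9
knob [436.5 275.8 138.6] [1. 1.] stud 97.0 1.0 24.8 theta 0.048 59.1
```

```bash
python3 -c "
from workcell import *
s=sense();print(s['t'],s['dq'],s['force']);print(close_job())"
```

```text
31.1 [ 0.01708819 -0.02996081 -0.18956748 -0.08619633  0.0026285  -0.12285315] [ 1.10142571e+00 -4.87648373e-04 -8.88995932e-01]
the job is handed in; nothing more can be done
None
```

The camera is on the leaning stud with the lens toward the red dish and the handle pressed down. I handed the job in at 31.1 s; no verdict is reported.

**What I did:**
1. I pinched the knob and raised the handle to about 1.05 rad while the camera stood on the parking stud.
2. The tool can only point down, so I gripped the camera body and lifted it slightly. I then levered it over the parking ball until it leaned about 32° in the fingers.
3. I slid it onto the leaning ball along the stud's axis until about 19 N of support showed contact with the collar.
4. I opened the gripper, and the camera stayed put.
5. I pinched the knob again, swung the handle down to its stop (about 5 N felt), let go and withdrew.

**Last checks:**
- **Seating:** before locking, the knob measured within about 1.5 mm of where it should be for a properly seated camera, with the handle at about 1.09 rad. The coupler also looks flush with the collar in the side view.
- **Handle:** after locking, the knob position gives a handle angle of 0.02 to 0.05 rad.
- **Bystanders:** the jar stayed at the same place in the side view throughout. The timer and bottle look undisturbed, but I did not re-measure them.

**What disagreed:**
- The final knob distance from the hinge came out at 59 mm instead of 61 mm, and the cameras differ by 1 to 2 mm.
- The camera slipped about 5 mm in the grip while I levered it over, and I allowed for that when placing it.

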